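# Gauge a batch of brass ferrules on the locksmith's bench

### The job

Lift the orange chip guard off the gauge and hang it astride the rail, where it stays. Then slide every brass ferrule, closed end up, on a gauge pin of its own as far as it goes, and only when the whole batch is on the gauge sort it: ferrules that went fully home go in the green tray, those that stopped on the shoulder in the red tray. Do not disturb the padlock and the oil bottle.

Things in the scene. Friction and masses are not known exactly. Their poses are not given: they have to be found in the camera images.
- guard: orange chip guard, like a long low house open below and at both ends, at first standing on the gauge plate over the row of pins. 214 mm long (x), 84 wide (y). Origin: middle of its underside. Sheet 4 mm; legs 45 mm, then 45 degree roof slopes to a ridge along x, underside 83 mm up. Black grip fin on mid ridge: 50 mm long (x), 16 thick (y), 87 to 127 mm up. 225 to 365 g
- guard_ridge (a point): underside of the guard's ridge, middle of its length, 83 mm above the guard's origin (same axes)
- guard_grip (a point): point in the middle of the guard's grip fin, 111 mm above the guard's origin; axes as the guard: the fin is 16 mm thick along y
- rail: fixed steel rail: a round bar 12 mm in diameter and 320 mm long along its y, centre line 160 mm above the bench, on two posts 16 mm thick at its ends with 70 mm round feet. Origin: on the bench below the bar's middle
- rail_mid (a point): middle of the rail's bar, on its centre line; y along the bar, z up. With the guard hung astride it, the ridge's underside lies about 8 mm above this point
- gauge: fixed gauge: dark steel plate 236 (x) x 110 (y) x 12 mm with a row of four equal upright stepped steel pins along its x, 60 mm apart. Origin: centre of its underside, z up
- pin_1 (a point): foot of the first gauge pin (x = -90 mm), on the plate's top, 12 mm above the bench; z up. A pin is 20 mm in diameter for 14 mm, then a 45 degree shoulder narrows it to 13 mm; bevelled tip 28 mm up. A full-size ferrule slides home, foot on the plate; an undersize one stops on the shoulder, foot about 16 mm above the plate. Either stays upright when let go
- pin_2 (a point): foot of the second gauge pin (x = -30 mm), like the first
- pin_3 (a point): foot of the third gauge pin (x = +30 mm), like the first
- pin_4 (a point): foot of the fourth gauge pin (x = +90 mm), like the first
- tray_green: fixed open green tray for full-size ferrules, 170 (x) x 116 (y) x 22 mm over all, walls and floor 5 mm. Origin: centre of its underside
- tray_red: fixed open red tray for undersize ferrules, same shape as the green one. Origin: centre of its underside
- padlock: small brass padlock standing on the bench, body 46 x 24 x 36 mm, shackle up to 70 mm; not to be disturbed. Origin: centre of its underside
- oil: yellow oil bottle, 40 mm in diameter, 110 mm tall; not to be disturbed. Origin: centre of its underside
- ferrule_1: brass ferrule standing mouth down: closed-topped cylinder 32 mm in diameter, 40 mm tall, foot flange 41 mm wide and 5 high. The bore, 30 mm deep from the foot, is full size (22.5 mm) or undersize (16 mm): nothing outside shows which, only a gauge pin does. About 90 g. Origin: centre of the foot, z up. None if absent from this batch
- ferrule_2: brass ferrule standing mouth down: closed-topped cylinder 32 mm in diameter, 40 mm tall, foot flange 41 mm wide and 5 high. The bore, 30 mm deep from the foot, is full size (22.5 mm) or undersize (16 mm): nothing outside shows which, only a gauge pin does. About 90 g. Origin: centre of the foot, z up. None if absent from this batch
- ferrule_3: brass ferrule standing mouth down: closed-topped cylinder 32 mm in diameter, 40 mm tall, foot flange 41 mm wide and 5 high. The bore, 30 mm deep from the foot, is full size (22.5 mm) or undersize (16 mm): nothing outside shows which, only a gauge pin does. About 90 g. Origin: centre of the foot, z up. None if absent from this batch
- ferrule_4: brass ferrule standing mouth down: closed-topped cylinder 32 mm in diameter, 40 mm tall, foot flange 41 mm wide and 5 high. The bore, 30 mm deep from the foot, is full size (22.5 mm) or undersize (16 mm): nothing outside shows which, only a gauge pin does. About 90 g. Origin: centre of the foot, z up. None if absent from this batch
- ferrule_5: brass ferrule standing mouth down: closed-topped cylinder 32 mm in diameter, 40 mm tall, foot flange 41 mm wide and 5 high. The bore, 30 mm deep from the foot, is full size (22.5 mm) or undersize (16 mm): nothing outside shows which, only a gauge pin does. About 90 g. Origin: centre of the foot, z up. None if absent from this batch
Mind the look-alikes: they are no part of the job. What is shaped like the ferrule_4 but blue or purple is not meant.

How it is judged:
By the outcome, as a careful person would: the job done as asked, in the order asked, and still so for the second after the job is handed in, with the robot touching nothing.
Of ferrule_1, ferrule_2, ferrule_3, ferrule_4, ferrule_5 only 3 to 4 are there at a start; the rules pass over those that are not, and their reading is None.
At some moment in a run one of ferrule_1, ferrule_2, ferrule_3, ferrule_4, ferrule_5 may be knocked a few centimetres aside while the robot is not near it.
It also fails if it takes over 210 s, if anything falls off the work surface, if the arm or the gripper's body presses on something with over 40 N, if the wrist force passes 120 N, or if a joint passes its speed limit or range.

### The arm

A 6-joint arm with a two-finger parallel gripper is mounted at the origin on the work surface. World frame = base frame: x ahead of the robot, y to its left, z up, the work surface at z = 0. Lengths are in m, angles in rad, forces in N, time in s.
With the tool pointing down it reaches from about 0.3 to 0.775 m from the base axis. Payload 14.6 kg.
Tool frame: the origin (TCP) lies on the centre line of the jaws, within the pads' length; the fingertips stand 19 mm ahead of it and the grasp point (between the pads) is the TCP; z points along the fingers, y is the line along which they close (so a half turn about z gives the same grasp; the last joint's range is limited). The gripper opens to 94 mm and grips with 3 to 60 N. Pads are 16 mm wide; open, the fingers measure 119 mm over their backs; the gripper's body (75 mm by 177 mm) begins 78 mm behind the grasp point.
Start: joints at [-0.067, 0.3, 1.521, -0, 1.321, -0.067], TCP at [0.55, -0, 0.224] pointing down, gripper open.
Joint ranges: [-3.03, 3.03], [-0.79, 2.21], [0.23, 2.52], [-1.04, 4.18], [0, 3.07], [-2.55, 2.55]. Speed limits (rad/s): [2.22, 2.22, 2.57, 3.14, 3.14, 3.14].

### API

Orientations are given as [roll, pitch, yaw] about the fixed x, y, z axes, in that order (R = Rz(yaw) Ry(pitch) Rx(roll)).
In Python, from station import get_obs, camera, workorder gives the robot as it stands.
- The arm moves only by the tool play_rows, never from a script. Its argument "motion" is a list that holds one entry, the list of rows, each a list of 7 numbers: the shift along the tool's x, y, z as a fraction of full scale, then the turn, a rotation vector about the tool's x, y, z as a fraction of full scale, then the opening, from -1 (shut) to 1 (fully open). In form: [[[x, y, z, ax, ay, az, grip], ...]]. A call has 1 to 10 rows; each row is the pose to reach, as a shift and turn from the pose commanded when the call began, along the tool's axes at that moment, turning the shorter way round; what a row does not reach only later rows make up. Full scale, the value 1, is 0.25 m for a shift and 2 pi rad for a turn. A row lasts 1/10 s, in which the tool goes at most 50 mm and 8.59 degrees, less where a joint would pass 70% of its speed; a pose out of reach is approached as far as the arm can. A call with a number of a shift or a turn outside -1 to 1 is refused whole. A call with a gripper value outside its range is refused whole. The fingers move at their own pace and stop on an object; "grip_force" is the grip in N (left out, the last holds). Time passes only in rows, so rows that repeat a pose let the fingers close. It gives the time, the measured TCP pose, the force, the opening and the grip force at its end, in the units of the state.
- get_obs(): the state, without advancing time (a new reading comes with each control period).
- camera(name): name is "scene" or "side" or "wrist"; returns a dict with "frame" (384x512x3 uint8, red, green, blue), "z_map" (384x512 float32, m along the optical axis (not along the pixel's ray), 0 where there is no reading), "camera_matrix" (3x3 intrinsics, pixels), "T" (4x4, takes a point from camera to world coordinates); the wrist camera has in their place "T_tool_cam" (4x4, takes a point from camera to tool coordinates, whose origin is the TCP and whose axes are the flange's). Camera axes: x right, y up, looking along -z (the intrinsics and any distortion apply to the point x, -y, -z); pixel columns grow to the right and rows downward; lengths in m; the calibration is good to about 2 mm. A picture is of the moment at which its call begins: read the wrist's pose just before it.
- workorder.hand_in(): hands the job in; it is judged then, once.
The state is a dict: "time_s": time; "qpos": joint angles; "joint_vel": joint speeds; "tau": joint torques, N m; "ee_pos": TCP position; "eef_rot": TCP orientation; "force": force on the tool from outside, world axes, zero at the start; "moment": the same for the moment, N m; "grip_width": finger opening in m; "grip_force": force on a finger pad.
Only numpy, scipy, OpenCV 4.12 (cv2) and the standard library are available. Lean on these libraries where they do the work, as an engineer would, in place of code of your own. Each camera call takes 0.05 s, during which the arm holds its last target. There are 200 camera calls.

## Working session

There is one attempt and no reset: what is moved stays moved. The work goes in short steps, Python scripts to look and compute and a tool call to move; the robot and the scene stay as the last step left them, time stands still between calls to the robot, and variables do not carry over. Pictures are saved under pics/ and viewed, at most 14 in all, crops included, and the job is handed in when it is done.

Besides the shell and the picture viewer there is one more tool, called after "Request:" as name(argument=value, ...), one argument or row to a line, values as JSON. play_rows: Moves the arm, as the interface text tells. Its arguments: {"type":"object","properties":{"motion":{"type":"array"},"grip_force":{"type":"number"}},"required":["motion"]}

```bash
ls; mkdir -p pics; cat > h.py <<'E'
import numpy as np, cv2
from station import get_obs, camera, workorder
from scipy.spatial.transform import Rotation as R
def cam(n):
    o=get_obs(); c=camera(n)
    if 'T' in c: T=np.array(c['T'])
    else:
        W=np.eye(4); W[:3,:3]=R.from_euler('xyz',o['eef_rot']).as_matrix(); W[:3,3]=o['ee_pos']
        T=W@np.array(c['T_tool_cam'])
    return c['frame'],np.array(c['z_map']),np.array(c['camera_matrix']),T
def cloud(z,K,T):
    v,u=np.mgrid[:z.shape[0],:z.shape[1]]
    x=(u-K[0,2])/K[0,0]*z; y=-(v-K[1,2])/K[1,1]*z
    P=np.stack([x,y,-z],-1)@T[:3,:3].T+T[:3,3]
    P[z<=0]=np.nan
    return P
def save(n,im): cv2.imwrite('pics/'+n+'.png',cv2.cvtColor(im,cv2.COLOR_RGB2BGR))
E
python3 - <<'E'
from h import *
o=get_obs(); print(o)
fs=[]
for n in ['scene','side']:
    f,z,K,T=cam(n); fs.append(f); print(n,K,T.round(3)); np.savez(n,f=f,z=z,K=K,T=T)
    save(n,cv2.resize(f,(768,576),interpolation=cv2.INTER_CUBIC))
f,z,K,T=cam('wrist');print(K,T.round(3))
E
```

```text
pics
{'time_s': 0.0, 'qpos': array([-6.65941210e-02,  3.00450792e-01,  1.52157545e+00, -9.47382620e-06,
        1.32071919e+00, -6.66017833e-02]), 'joint_vel': array([ 0.00135386, -0.00134158, -0.00055167, -0.0013879 , -0.00110864,
       -0.00066007]), 'tau': array([-1.53750298e-03, -5.31805658e+01, -3.52735734e+01,  7.07558286e-02,
        2.43994006e-02, -4.79655944e-05]), 'ee_pos': array([5.49756044e-01, 1.42552134e-05, 2.23899845e-01]), 'eef_rot': array([-3.14044182e+00, -6.75641936e-05,  1.57080630e+00]), 'force': array([-0.73771176, -0.14093353,  0.42129584]), 'moment': array([ 0.01330704,  0.03096913, -0.01708379]), 'grip_force': 0.0, 'grip_width': 0.093904829836189}
scene [[367.58842846   0.         255.49227118]
 [  0.         367.58842846 187.51608973]
 [  0.           0.           1.        ]] [[-0.441 -0.698  0.564  1.081]
 [ 0.898 -0.337  0.284  0.246]
 [-0.008  0.632  0.775  0.797]
 [ 0.     0.     0.     1.   ]]
side [[399.43170919   0.         258.56706185]
 [  0.         399.43170919 187.57343637]
 [  0.           0.           1.        ]] [[ 0.772  0.441 -0.458  0.142]
 [-0.636  0.551 -0.541 -0.562]
 [ 0.014  0.708  0.706  0.843]
 [ 0.     0.     0.     1.   ]]
[[320.10429243   0.         259.50006778]
 [  0.         320.10429243 192.70827094]
 [  0.           0.           1.        ]] [[ 1.     0.001  0.001  0.551]
 [-0.001  0.96   0.282  0.083]
 [-0.    -0.282  0.96   0.383]
 [ 0.     0.     0.     1.   ]]
```

View pics/scene.png

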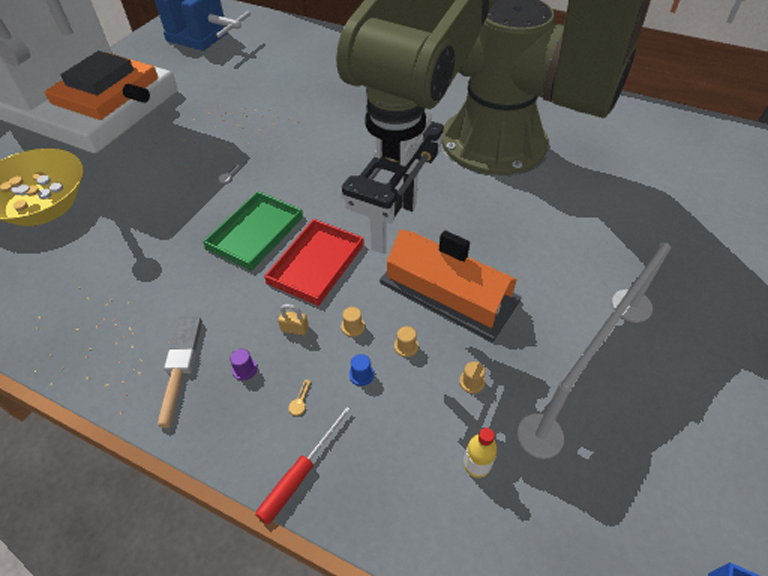

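View pics/side.png

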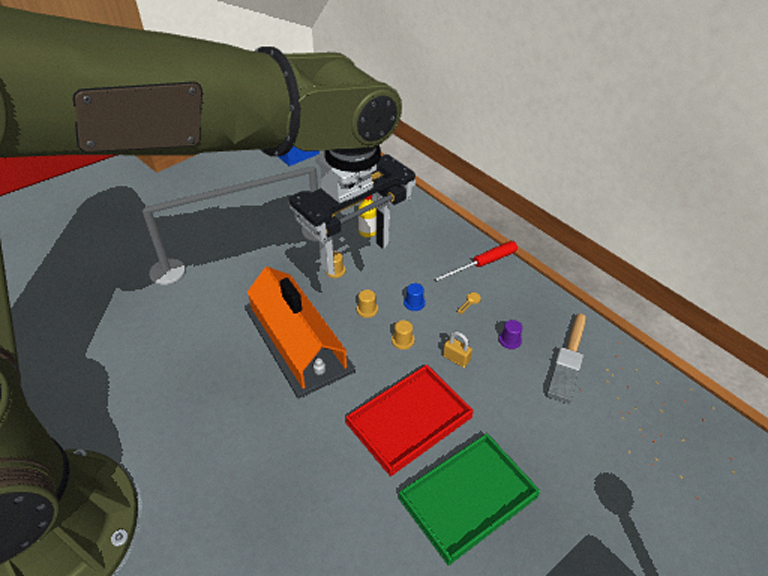

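The scene view (768x576) has three brass ferrules at (352,321), (406,341) and (473,377). Look-alikes are the padlock (293,320), the blue cup (361,370), the purple cup (243,363), the brass key (300,398) and the oil bottle (481,455). The guard is at (450,275), the rail runs (541,436)-(665,248), and the trays are at (255,230) and (316,260). The side view agrees, also with three ferrules: (336,265), (367,303) and (403,333).

```bash
cat >> h.py <<'E'
def hsv(f): return cv2.cvtColor(f,cv2.COLOR_RGB2HSV).astype(int)
def comps(m,mn=8):
    n,l,s,c=cv2.connectedComponentsWithStats(m.astype(np.uint8))
    return [(l==i) for i in range(1,n) if s[i,4]>=mn]
def rect(p):  # xy metres -> centre,size,angle
    c,s,a=cv2.minAreaRect((p*1000).astype(np.float32)); return np.round(c,1),np.round(s,1),round(a,1)
E
python3 - <<'E'
from h import *
for n in ['scene','side']:
    d=np.load(n+'.npz'); f,z,K,T=[d[k] for k in 'fzKT']
    P=cloud(z,K,T); h=hsv(f); H,S,V=h[...,0],h[...,1],h[...,2]
    print('==',n)
    ok=(P[...,0]>.25)&(P[...,0]<.9)&(abs(P[...,1])<.5)
    br=ok&(H>12)&(H<24)&(S>90)
    for m in comps(br&(P[...,2]>.005)&(P[...,2]<.06),25):
        p=P[m]; t=p[(p[:,2]>.035)&(p[:,2]<.045)]
        v,u=np.where(m); print('brass px',u.mean().round(),v.mean().round(),m.sum(),'zmax',np.nanpercentile(p[:,2],95).round(4),'top',t.mean(0).round(4) if len(t) else None, rect(t[:,:2]) if len(t)>4 else '')
    org=ok&(H>=4)&(H<14)&(S>180)&(P[...,2]>.02)
    for m in comps(org,300): 
        p=P[m]; print('orange',rect(p[:,:2]),p[:,2].min().round(4),p[:,2].max().round(4)); rg=p[p[:,2]>p[:,2].max()-.006]; print(' ridge',rect(rg[:,:2]),rg[:,2].mean())
        if n=='scene':
          pass
    g=ok&(V<70)&(P[...,2]>.1)&(P[...,2]<.145)
    for m in comps(g,20): p=P[m]; p=p[p[:,2]>.13]; print('fin?',len(p),rect(p[:,:2]) if len(p)>4 else '',p[:,2].max() if len(p) else '')
    for m in comps(ok&(P[...,2]>.007)&(P[...,2]<.016)&(V<90)&(S<90),100): print('plate',m.sum(),rect(P[m][:,:2]),np.median(P[m][:,2]))
    for nm,mm in [('green',(H>50)&(H<75)&(S>150)),('red',((H<3)|(H>176))&(S>180))]:
        for m in comps(ok&mm&(P[...,2]<.04),300): p=P[m]; print(nm,rect(p[:,:2]),p[:,2].max())
    for m in comps(ok&(P[...,2]>.145)&(P[...,2]<.175)&(S<40),60): p=P[m]; print('rail',m.sum(),rect(p[:,:2]),p[:,2].max(),p.min(0).round(3),p.max(0).round(3))
    for m in comps(ok&(H>20)&(H<32)&(S>140)&(P[...,2]>.01),20): p=P[m]; print('yellow',m.sum(),p.mean(0).round(3),p[:,2].max())
    for m in comps(ok&(H>105)&(H<150)&(S>120)&(P[...,2]>.01),20): p=P[m]; print('blue/purple',p.mean(0).round(3))
E
```

```text
== scene
brass px 234.0 213.0 179 zmax 0.04 top [ 0.6165 -0.0484  0.0379] (array([616.4, -48.2]), array([27.9, 29.2]), 15.6)
brass px 195.0 215.0 216 zmax 0.0356 top [ 0.6651 -0.1375  0.0359] (array([ 668.9, -138.3]), array([37.7, 22.1]), 63.8)
brass px 271.0 226.0 188 zmax 0.0397 top [0.613  0.0518 0.0381] (array([612.5,  51.2]), array([30.7, 29.1]), 41.4)
brass px 315.0 250.0 217 zmax 0.0401 top [0.6278 0.1759 0.0383] (array([627.3, 176.2]), array([29.6, 30.3]), 54.0)
brass px 114.0 263.0 265 zmax 0.0192 top None 
orange (array([468.5,  69.2]), array([214.5,  84.9]), 83.6) 0.0201 0.0998
 ridge (array([468. ,  69.9]), array([211.7,  12.8]), 83.2) 0.0961033454375975
fin? 117 (array([466.8,  70.7]), array([47., 17.]), 82.5) 0.13960727714957
plate 646 (array([472.2,  72.2]), array([235.4, 109.3]), 82.8) 0.010008257018668032
red (array([ 516.8, -181.9]), array([116.2, 171.2]), 88.6) 0.0230954042669117
rail 765 (array([514.8, 339.5]), array([ 15.2, 337.3]), 75.8) 0.16716237546293433 [0.352 0.293 0.145] [0.679 0.386 0.167]
yellow 246 [0.762 0.231 0.072] 0.08739914680013161
blue/purple [ 0
[... 634 characters left out ...]
.0201 0.1378
 ridge (array([470.5,  74.1]), array([ 8.1, 43.6]), 9.3) 0.1365422653808408
fin? 107 (array([463.3,  69. ]), array([49.7, 15.1]), 82.1) 0.14143092829871895
plate 751 (array([465.8,  71.2]), array([234.9, 109.9]), 81.8) 0.010864332000055987
green (array([ 494.2, -336. ]), array([116.4, 170.6]), 85.6) 0.025092532909697263
red (array([ 512.6, -183.2]), array([117. , 170.8]), 88.8) 0.024888312057296247
rail 544 (array([513.1, 337.8]), array([ 16., 335.]), 75.5) 0.1684567136677838 [0.351 0.291 0.146] [0.677 0.384 0.168]
yellow 33 [0.721 0.198 0.111] 0.32623087220860947
yellow 56 [0.731 0.199 0.079] 0.31375397649154113
blue/purple [0.686 0.004 0.031]
blue/purple [ 0.761 -0.174  0.031]
```

```bash
python3 - <<'E'
from h import *
f,z,K,T=cam('wrist'); save('wrist0',f)
d=np.load('scene.npz')['f'][190:320,170:360]; save('crop0',cv2.resize(d,(760,520),interpolation=cv2.INTER_CUBIC))
E
```

```text
(no output)
```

View pics/crop0.png

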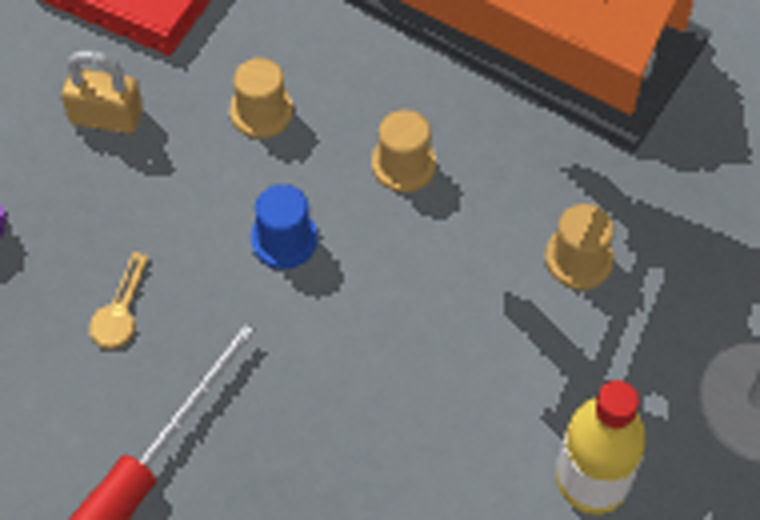

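The crop shows three brass ferrules at crop pixels (258,95), (404,150) and (582,245). The rail's shadow crosses the third. The blue cup, padlock and key are clearly different, so those three are the batch.

Measured means: gauge about (468,71) mm at yaw ~82.5°, guard fin about (465,70) at yaw 83°, rail mid about (514,338.5) with the bar at -14.3°. Next I grip the guard.

```bash
cat >> h.py <<'E'
def rows(*wps):
    o=get_obs(); M=R.from_euler('xyz',o['eef_rot']); p=np.array(o['ee_pos'])
    print('at',p.round(4),'rpy',np.degrees(o['eef_rot']).round(2),'t',round(o['time_s'],2),'q',o['qpos'].round(2),'w',round(o['grip_width'],4),'F',o['force'].round(1))
    for x,y,z,yaw in wps:
        s=M.inv().apply(np.array([x,y,z])-p)/.25
        r=(M.inv()*R.from_euler('xyz',[180,0,yaw],degrees=True)).as_rotvec()/(2*np.pi)
        print((x,y,z,yaw),'->',s.round(4).tolist(),r.round(4).tolist())
E
python3 -c "
from h import *
rows((.466,.070,.20,83),(.466,.070,.126,83))"
```

```text
at [0.5499 0.     0.2241] rpy [-179.96   -0.     90.  ] t 0.2 q [-0.07  0.3   1.52 -0.    1.32 -0.07] w 0.0939 F [ 0.2  0.3 -1.1]
(0.466, 0.07, 0.2, 83) -> [0.28, -0.3354, 0.0968] [-0.0001, 0.0, 0.0194]
(0.466, 0.07, 0.126, 83) -> [0.28, -0.3352, 0.3928] [-0.0001, 0.0, 0.0194]
```

Request:
play_rows(
  motion=[
    [[0.14,-0.17,0.05,0,0,0.0194,1],[0.28,-0.335,0.097,0,0,0.0194,1],[0.28,-0.335,0.097,0,0,0.0194,0.2],[0.28,-0.335,0.2,0,0,0.0194,0],[0.28,-0.335,0.3,0,0,0.0194,0],[0.28,-0.335,0.392,0,0,0.0194,0],[0.28,-0.335,0.392,0,0,0.0194,-1],[0.28,-0.335,0.392,0,0,0.0194,-1],[0.28,-0.335,0.392,0,0,0.0194,-1],[0.28,-0.335,0.392,0,0,0.0194,-1]],
  ],
  grip_force=35,
)

```text
time_s: 1.2
ee_pos: [0.4668, 0.07, 0.1276]
eef_rot: [3.14, -0.0, 1.449]
force: [-0.5, -1.4, 0.2]
grip_width: 0.0335
grip_force: 0.0
```

```bash
python3 -c "
from h import *
rows((.466,.070,.20,83),(.466,.07,.33,83),(.485,.17,.33,110),(.514,.3385,.33,165.7),(.514,.3385,.29,165.7))"
```

```text
at [0.4668 0.07   0.1276] rpy [ 1.799e+02 -2.000e-02  8.301e+01] t 1.2 q [ 0.07  0.24  1.84 -0.    1.06  0.19] w 0.0335 F [-0.5 -1.4  0.2]
(0.466, 0.07, 0.2, 83) -> [-0.0002, -0.0028, -0.2898] [0.0003, -0.0001, 0.0]
(0.466, 0.07, 0.33, 83) -> [-0.0001, -0.0018, -0.8098] [0.0003, -0.0001, 0.0]
(0.485, 0.17, 0.33, 110) -> [0.4062, 0.025, -0.8096] [0.0003, 0.0, -0.075]
(0.514, 0.3385, 0.33, 165.7) -> [1.0893, 0.0581, -0.8093] [0.0003, 0.0002, -0.2297]
(0.514, 0.3385, 0.29, 165.7) -> [1.0893, 0.0578, -0.6493] [0.0003, 0.0002, -0.2297]
```

Request:
play_rows(
  motion=[
    [[0,0,0,0,0,0,-1],[0,0,0,0,0,0,-1],[0,0,0,0,0,0,-1],[0,0,0,0,0,0,-1],[0,0,-0.08,0,0,0,-1],[0,0,-0.2,0,0,0,-1],[0,0,-0.34,0,0,0,-1],[0,0,-0.5,0,0,0,-1],[0,0,-0.66,0,0,0,-1],[0,0,-0.81,0,0,0,-1]],
  ],
)

```text
time_s: 2.2
ee_pos: [0.4659, 0.07, 0.3306]
eef_rot: [3.142, -0.0, 1.449]
force: [0.6, 0.5, -4.3]
grip_width: 0.0163
grip_force: 35.0
```

```bash
python3 - <<'E'
from h import *
rows((.48,.14,.33,110),(.50,.23,.33,140))
out=[]
for n in ['scene','side']:
    f,z,K,T=cam(n); np.savez(n+'1',f=f,z=z,K=K,T=T); out.append(f)
    P=cloud(z,K,T); h=hsv(f); H,S,V=h[...,0],h[...,1],h[...,2]
    for m in comps((H>=4)&(H<14)&(S>180)&(P[...,2]>.15)&(P[...,0]<.7)&(P[...,0]>.3),300):
        p=P[m]; print(n,rect(p[:,:2]),p[:,2].min(),p[:,2].max())
f,z,K,T=cam('wrist'); out.append(f)
save('lift',np.hstack([cv2.resize(x,(400,300)) for x in (out[0],out[1])]))
E
```

```text
at [0.4659 0.07   0.3306] rpy [180.    -0.    83.02] t 2.2 q [0.07 0.06 1.56 0.   1.52 0.19] w 0.0163 F [ 0.6  0.5 -4.3]
(0.48, 0.14, 0.33, 110) -> [0.2848, 0.0218, 0.0025] [0.0, -0.0, -0.075]
(0.5, 0.23, 0.33, 140) -> [0.6519, 0.0575, 0.0025] [0.0, 0.0, -0.1583]
scene (array([469.6,  69.1]), array([213.1,  84.9]), 83.5) 0.21329239807805378 0.29983198982533926
side (array([467. ,  70.2]), array([216.8,  86.9]), 83.1) 0.2214240986465026 0.3211229612910007
```

View pics/lift.png

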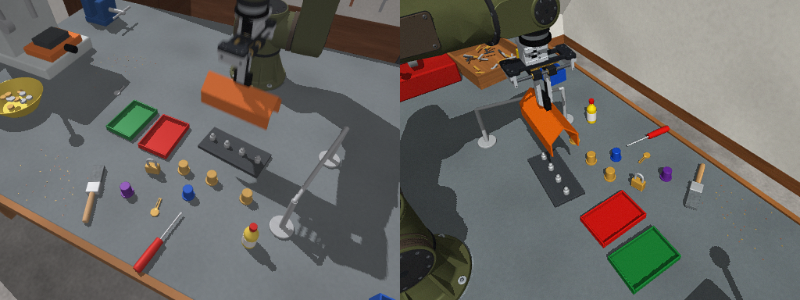

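The guard is held level in the jaws (two-view lift picture, left at (240,98), right at (548,122)). The four pins are bare and all three ferrules are still standing.

Request:
play_rows(
  motion=[
    [[0.03,0,0,0,0,-0.01,-1],[0.08,0.005,0,0,0,-0.026,-1],[0.14,0.01,0,0,0,-0.042,-1],[0.21,0.015,0,0,0,-0.06,-1],[0.29,0.02,0,0,0,-0.078,-1],[0.37,0.03,0,0,0,-0.096,-1],[0.45,0.035,0,0,0,-0.114,-1],[0.53,0.045,0,0,0,-0.132,-1],[0.6,0.05,0,0,0,-0.148,-1],[0.65,0.0575,0,0,0,-0.158,-1]],
  ],
)

```text
time_s: 3.35
ee_pos: [0.5, 0.2305, 0.3264]
eef_rot: [-3.139, -0.002, 2.446]
force: [0.4, -0.6, -2.4]
grip_width: 0.0158
grip_force: 35.0
```

```bash
python3 - <<'E'
from h import *
for n in ['scene1','side1']:
    d=np.load(n+'.npz'); f,z,K,T=[d[k] for k in 'fzKT']; P=cloud(z,K,T); S=hsv(f)[...,1]
    for m in comps((P[...,2]>.15)&(P[...,2]<.175)&(S<40)&(P[...,1]>.25)&(P[...,0]<.7)&(P[...,0]>.3),40):
        p=P[m]; print(n,m.sum(),rect(p[:,:2]),p[:,2].max())
        c=np.polyfit(p[:,0],p[:,1],1); print(' y at .514',np.polyval(c,.514).round(4),np.degrees(np.arctan(c[0])).round(2))
rows((.514,.338,.33,165.7),(.514,.338,.285,165.7),(.514,.338,.21,165.7),(.514,.338,.2,165.7))
E
```

```text
scene1 751 (array([516.3, 339.1]), array([ 15.4, 333. ]), 75.8) 0.16741667078443856
 y at .514 0.34 -14.2
side1 78 (array([649.3, 302.9]), array([14.7, 50.7]), 68.7) 0.1656662289283205
 y at .514 0.3387 -15.16
side1 284 (array([435.6, 358.4]), array([ 15.1, 174.5]), 75.8) 0.16752238231601202
 y at .514 0.3377 -13.86
at [0.5    0.2305 0.3264] rpy [-1.7982e+02 -1.1000e-01  1.4016e+02] t 3.35 q [ 0.37  0.25  1.35  0.    1.54 -0.51] w 0.0158 F [ 0.4 -0.6 -2.4]
(0.514, 0.338, 0.33, 165.7) -> [0.2324, 0.3662, -0.0151] [-0.0004, -0.0004, -0.0709]
(0.514, 0.338, 0.285, 165.7) -> [0.2321, 0.3667, 0.1649] [-0.0004, -0.0004, -0.0709]
(0.514, 0.338, 0.21, 165.7) -> [0.2315, 0.3677, 0.4649] [-0.0004, -0.0004, -0.0709]
(0.514, 0.338, 0.2, 165.7) -> [0.2314, 0.3678, 0.5049] [-0.0004, -0.0004, -0.0709]
```

Request:
play_rows(
  motion=[
    [[0.04,0.06,0,0,0,-0.012,-1],[0.1,0.16,0,0,0,-0.03,-1],[0.16,0.26,0,0,0,-0.05,-1],[0.21,0.33,0,0,0,-0.065,-1],[0.232,0.367,0,0,0,-0.071,-1],[0.232,0.367,0,0,0,-0.071,-1],[0.232,0.367,0.06,0,0,-0.071,-1],[0.232,0.367,0.12,0,0,-0.071,-1],[0.232,0.367,0.17,0,0,-0.071,-1],[0.232,0.367,0.17,0,0,-0.071,-1]],
  ],
)

```text
time_s: 4.35
ee_pos: [0.5147, 0.336, 0.2844]
eef_rot: [-3.139, -0.002, 2.886]
force: [-0.3, 0.3, -3.1]
grip_width: 0.0157
grip_force: 35.0
```

```bash
python3 - <<'E'
from h import *
for n in ['scene','side']:
    f,z,K,T=cam(n); P=cloud(z,K,T); h=hsv(f); H,S,V=h[...,0],h[...,1],h[...,2]
    for m in comps((H>=4)&(H<14)&(S>180)&(P[...,2]>.12)&(P[...,0]<.7)&(P[...,0]>.3),300):
        p=P[m]; print(n,rect(p[:,:2]),p[:,2].min(),p[:,2].max())
    save('over_'+n,f)
rows((.514,.338,.21,165.7),(.514,.338,.203,165.7),(.514,.338,.2,165.7))
E
```

```text
scene (array([516.5, 334.1]), array([ 85.4, 214.8]), 75.5) 0.16939762485612753 0.25707127716716827
side (array([504.2, 295.5]), array([ 11. , 213.5]), 75.4) 0.16878409050363974 0.21721613562606912
at [0.5151 0.3366 0.2868] rpy [-1.8000e+02  1.0000e-02  1.6539e+02] t 4.45 q [ 0.52  0.41  1.22 -0.    1.5  -0.8 ] w 0.0158 F [-0.1  0.6 -3.3]
(0.514, 0.338, 0.21, 165.7) -> [0.0058, 0.0041, 0.307] [-0.0, 0.0, -0.0009]
(0.514, 0.338, 0.203, 165.7) -> [0.0058, 0.0041, 0.335] [-0.0, 0.0, -0.0009]
(0.514, 0.338, 0.2, 165.7) -> [0.0058, 0.0041, 0.347] [-0.0, 0.0, -0.0009]
```

Request:
play_rows(
  motion=[
    [[0,0.014,0.04,0,0,0,-1],[0,0.014,0.1,0,0,0,-1],[0,0.014,0.17,0,0,0,-1],[0,0.014,0.24,0,0,0,-1],[0,0.014,0.29,0,0,0,-1],[0,0.014,0.315,0,0,0,-1],[0,0.014,0.325,0,0,0,-1],[0,0.014,0.33,0,0,0,-1],[0,0.014,0.335,0,0,0,-1],[0,0.014,0.335,0,0,0,-1]],
  ],
)

```text
time_s: 5.45
ee_pos: [0.516, 0.3405, 0.2031]
eef_rot: [3.141, 0.0, 2.888]
force: [0.1, 0.3, -3.5]
grip_width: 0.0156
grip_force: 35.0
```

Request:
play_rows(
  motion=[
    [[0,0,0.004,0,0,0,-1],[0,0,0.008,0,0,0,-1],[0,0,0.012,0,0,0,-1],[0,0,0.016,0,0,0,-1],[0,0,0.016,0,0,0,-1]],
  ],
)

```text
time_s: 5.95
ee_pos: [0.5159, 0.3405, 0.1999]
eef_rot: [3.141, 0.001, 2.888]
force: [-2.9, -1.7, 6.6]
grip_width: 0.0157
grip_force: 35.0
```

```bash
python3 - <<'E'
from h import *
o=[]
for n in ['scene','side']:
    f,z,K,T=cam(n); P=cloud(z,K,T); h=hsv(f); H,S,V=h[...,0],h[...,1],h[...,2]
    for m in comps((H>=4)&(H<14)&(S>180)&(P[...,2]>.06)&(P[...,0]<.7)&(P[...,0]>.3),300):
        p=P[m]; print(n,rect(p[:,:2]),p[:,2].min(),p[:,2].max())
    o.append(f)
save('hung',np.hstack([cv2.resize(o[0][140:332,256:512],(400,300)),cv2.resize(o[1][60:252,60:316],(400,300))]))
E
```

```text
scene (array([ 352.9, -889.3]), array([104.6, 166.9]), 0.1) 0.06173035824865292 0.09826583656799581
scene (array([517.4, 338.6]), array([ 85.7, 214.3]), 75.6) 0.08756664128580982 0.17358276446588128
side (array([505.2, 299.8]), array([ 11.4, 213.5]), 75.6) 0.08278349376112026 0.13239575830888217
```

View pics/hung.png

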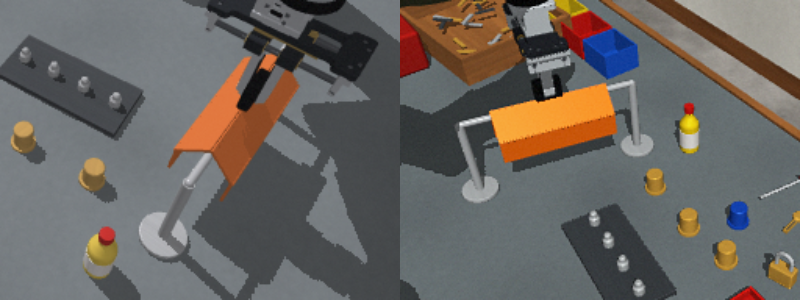

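The guard sits astride the rail in both views (left (240,115), right (552,122)), and the wrist force changed from -3.5 to +6.6 N, so it is bearing on the bar. I open the jaws and lift.

Request:
play_rows(
  motion=[
    [[0,0,0,0,0,0,-0.4],[0,0,0,0,0,0,-0.2],[0,0,0,0,0,0,0],[0,0,0,0,0,0,0],[0,0,-0.05,0,0,0,0],[0,0,-0.15,0,0,0,0],[0,0,-0.3,0,0,0,0],[0,0,-0.45,0,0,0,0],[0,0,-0.52,0,0,0,0],[0,0,-0.52,0,0,0,0]],
  ],
)

```text
time_s: 7.05
ee_pos: [0.5163, 0.3407, 0.3324]
eef_rot: [3.138, 0.004, 2.888]
force: [-1.0, 0.9, -0.2]
grip_width: 0.0469
grip_force: 0.0
```

```bash
python3 - <<'E'
from h import *
for n in ['scene','side']:
    f,z,K,T=cam(n); P=cloud(z,K,T); h=hsv(f); H,S,V=h[...,0],h[...,1],h[...,2]
    for m in comps((H>=4)&(H<14)&(S>180)&(P[...,2]>.06)&(P[...,0]<.7)&(P[...,0]>.3),300):
        p=P[m]; print(n,rect(p[:,:2]),p[:,2].min(),p[:,2].max())
rows((.51,.20,.30,120),(.52,.03,.30,83))
E
```

```text
scene (array([ 352.9, -886. ]), array([104.4, 163.9]), 0.0) 0.06203198333693871 0.09906989627143492
scene (array([516.6, 338.8]), array([ 85.6, 216.7]), 75.9) 0.08551572853462941 0.20909153162980199
side (array([505.9, 300.1]), array([ 12.3, 213.6]), 75.6) 0.08311016287131467 0.13213382192948098
at [0.5158 0.3404 0.3282] rpy [-1.7998e+02 -2.0000e-02  1.6546e+02] t 7.15 q [ 0.52  0.41  1.14 -0.    1.59 -0.79] w 0.047 F [-0.3 -0.  -0.2]
(0.51, 0.2, 0.3, 120) -> [-0.1187, -0.5493, 0.1129] [-0.0001, -0.0, 0.1263]
(0.52, 0.03, 0.3, 83) -> [-0.3282, -1.1975, 0.1131] [-0.0001, -0.0, 0.229]
```

Request:
play_rows(
  motion=[
    [[-0.02,-0.07,0,0,0,0.012,0],[-0.05,-0.16,0,0,0,0.03,0],[-0.07,-0.26,0,0,0,0.05,0],[-0.09,-0.36,0,0,0,0.07,0],[-0.1,-0.45,0,0,0,0.09,0],[-0.11,-0.5,0.02,0,0,0.11,0],[-0.118,-0.55,0.04,0,0,0.126,0],[-0.16,-0.65,0.06,0,0,0.145,0],[-0.19,-0.75,0.08,0,0,0.16,0],[-0.22,-0.85,0.1,0,0,0.175,0]],
  ],
)

```text
time_s: 8.15
ee_pos: [0.5152, 0.1199, 0.3018]
eef_rot: [-3.139, -0.0, 1.785]
force: [0.9, 0.7, -0.5]
grip_width: 0.0468
grip_force: 0.0
```

```bash
python3 - <<'E'
from h import *
rows((.54,.05,.30,83))
E
```

```text
at [0.5152 0.1199 0.3018] rpy [-1.7984e+02 -1.0000e-02  1.0225e+02] t 8.15 q [ 0.16  0.21  1.46 -0.    1.48 -0.05] w 0.0468 F [ 0.9  0.7 -0.5]
(0.54, 0.05, 0.3, 83) -> [-0.2944, 0.0375, 0.0072] [-0.0004, 0.0001, 0.0535]
```

Request:
play_rows(
  motion=[
    [[-0.1,0.013,0,0,0,0.018,0.3],[-0.2,0.026,0,0,0,0.036,0.3],[-0.28,0.036,0.007,0,0,0.0535,0.3],[-0.294,0.0375,0.007,0,0,0.0535,0.3],[-0.294,0.0375,0.007,0,0,0.0535,0.3],[-0.294,0.0375,0.007,0,0,0.0535,0.3]],
  ],
)

```text
time_s: 8.75
ee_pos: [0.5404, 0.0519, 0.3015]
eef_rot: [-3.141, -0.0, 1.455]
force: [0.4, 0.3, 0.2]
grip_width: 0.061
grip_force: 0.0
```

```bash
cat >> h.py <<'E'
def brass(f,P):
    H,S,V=np.moveaxis(hsv(f),-1,0); out=[]
    for zt in [.04]:
        for m in comps((H>10)&(H<26)&(S>80)&(P[...,2]>.006)&(P[...,2]<.075)&(P[...,0]<.9),30): out.append(m)
    return out
def planept(uv,h,K,T):
    uv=np.atleast_2d(uv).astype(float)
    d=np.c_[(uv[:,0]-K[0,2])/K[0,0],-(uv[:,1]-K[1,2])/K[1,1],-np.ones(len(uv))]@T[:3,:3].T
    return T[:3,3]+d*((h-T[2,3])/d[:,2])[:,None]
E
python3 - <<'E'
from h import *
f,z,K,T=cam('wrist'); P=cloud(z,K,T); np.savez('w1',f=f,z=z,K=K,T=T); save('w1',f)
rows()
for m in brass(f,P):
    p=P[m]; h=np.nanpercentile(p[:,2],97); top=m&(P[...,2]>h-.003); v,u=np.where(top)
    c,s,a=cv2.minAreaRect(np.c_[u,v].astype(np.float32))
    (cu,cv_),r=cv2.minEnclosingCircle(np.c_[u,v].astype(np.float32))
    print('brass',m.sum(),round(h,4),'px',(round(u.mean()),round(v.mean())),'mean',P[top].mean(0).round(4),'plane',planept((u.mean(),v.mean()),h,K,T)[0].round(4),'rect',np.round(s,1))
# pins: tip at .040
S=hsv(f)[...,1]
for m in comps((abs(P[...,2]-.040)<.003)&(S<60)&(P[...,0]<.54)&(P[...,1]>-.08)&(P[...,1]<.25),5):
    v,u=np.where(m); p=P[m]; print('pin',m.sum(),(round(u.mean()),round(v.mean())),p.mean(0).round(4),(np.ptp(p,0)).round(4))
V=hsv(f)[...,2]
for m in comps((abs(P[...,2]-.012)<.004)&(V<100)&(P[...,0]<.6),500): print('plate',m.sum(),rect(P[m][:,:2]),np.median(P[m][:,2]))
E
```

```text
at [0.5405 0.0521 0.3017] rpy [-1.7997e+02 -1.0000e-02  8.3350e+01] t 8.8 q [0.03 0.24 1.42 0.   1.48 0.14] w 0.0613 F [ 0.1  0.5 -0.6]
brass 52 0.0131 px (399, 8) mean [0.7364 0.2223 0.0116] plane [0.7358 0.222  0.0131] rect [17.2  3. ]
brass 140 0.0697 px (433, 1) mean [0.7492 0.2141 0.0683] plane [0.7485 0.2138 0.0697] rect [ 2. 17.]
brass 671 0.0405 px (317, 55) mean [0.6259 0.1776 0.039 ] plane [0.6257 0.1775 0.0405] rect [27. 25.]
brass 540 0.0405 px (312, 156) mean [0.6108 0.0536 0.039 ] plane [0.6106 0.0539 0.0405] rect [22.6 23.3]
brass 380 0.0401 px (319, 222) mean [ 0.615  -0.0419  0.0388] plane [ 0.6148 -0.0413  0.0401] rect [14.3 22.2]
brass 106 0.0358 px (357, 270) mean [ 0.6673 -0.1259  0.0345] plane [ 0.6669 -0.1251  0.0358] rect [19.2  4. ]
brass 307 0.0197 px (492, 307) mean [ 0.8848 -0.2279  0.0183] plane [ 0.8838 -0.2267  0.0197] rect [ 6.7 23.2]
pin 61 (202, 82) [0.4812 0.1633 0.0385] [0.011  0.0105 0.0033]
pin 55 (203, 130) [0.4724 0.1038 0.0385] [0.01   0.0115 0.0038]
pin 47 (203, 175) [0.4636 0.045  0.0385] [0.0098 0.0109 0.0036]
pin 43 (205, 217) [ 0.4554 -0.0144  0.0383] [0.0102 0.0106 0.003 ]
plate 11974 (array([468.6,  74.8]), array([234.9, 109. ]), 81.7) 0.010955789436935842
```

View pics/w1.png

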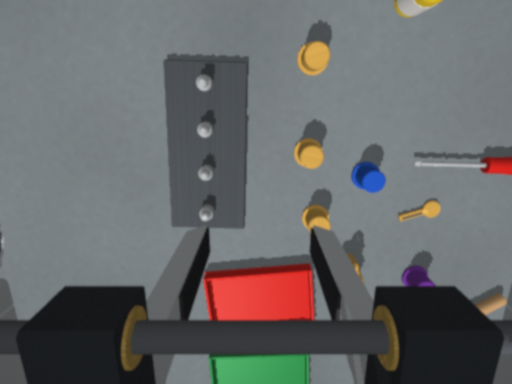

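The wrist view shows the pins at (204,82), (205,130), (206,175) and (206,213), and ferrules at (313,55), (309,155) and (316,218), the last partly behind a finger. Pin spacing measures 59.9 mm, as it should be, and tops read 40 mm. I take the middle ferrule first.

```bash
python3 - <<'E'
from h import *
rows((.6107,.0525,.12,82),(.6107,.0525,.028,82))
E
```

```text
at [0.5405 0.0521 0.3017] rpy [-1.7997e+02 -1.0000e-02  8.3350e+01] t 8.8 q [0.03 0.24 1.42 0.   1.48 0.14] w 0.0613 F [ 0.1  0.5 -0.6]
(0.6107, 0.0525, 0.12, 82) -> [0.0342, 0.2792, 0.7267] [-0.0001, -0.0, 0.0037]
(0.6107, 0.0525, 0.028, 82) -> [0.0342, 0.2794, 1.0947] [-0.0001, -0.0, 0.0037]
```

Request:
play_rows(
  motion=[
    [[0.01,0.09,0.12,0,0,0.0037,0.3],[0.025,0.19,0.28,0,0,0.0037,0.3],[0.034,0.26,0.45,0,0,0.0037,0.3],[0.034,0.279,0.62,0,0,0.0037,0.3],[0.034,0.279,0.76,0,0,0.0037,0.3],[0.034,0.279,0.86,0,0,0.0037,0.3],[0.034,0.279,0.86,0,0,0.0037,0.3],[0.034,0.279,0.86,0,0,0.0037,0.3]],
  ],
)

```text
time_s: 9.6
ee_pos: [0.6112, 0.052, 0.0879]
eef_rot: [3.141, -0.0, 1.43]
force: [0.3, -0.1, 0.1]
grip_width: 0.0604
grip_force: 0.0
```

```bash
cat >> h.py <<'E'
def wtop(name=None,lo=.03,hi=.2):
    f,z,K,T=cam('wrist'); P=cloud(z,K,T); H,S,V=np.moveaxis(hsv(f),-1,0)
    if name: save(name,f)
    for m in comps((H>10)&(H<26)&(S>80)&(P[...,2]>lo)&(P[...,2]<hi)&(P[...,0]<.9),60):
        h=np.nanpercentile(P[m][:,2],90); top=m&(P[...,2]>h-.004)
        top=cv2.morphologyEx(top.astype(np.uint8),cv2.MORPH_OPEN,np.ones((3,3)))
        cs,_=cv2.findContours(top,cv2.RETR_EXTERNAL,cv2.CHAIN_APPROX_NONE)
        if not cs: continue
        c=max(cs,key=cv2.contourArea)
        if len(c)<6: continue
        e=cv2.fitEllipse(c); print('top h %.4f'%h,'px',np.round(e[0],1),'axes',np.round(e[1],1),'xy',planept(e[0],h,K,T)[0].round(4))
E
python3 - <<'E'
from h import *
wtop()
rows((.6107,.0525,.028,82))
E
```

```text
top h 0.0399 px [253.6  23.9] axes [53.8 54.3] xy [0.626  0.1763 0.0399]
top h 0.0397 px [257.9 220.2] axes [42.4 44.6] xy [0.611  0.0544 0.0397]
top h 0.1863 px [126.1 351.7] axes [12.3 50.4] xy [0.5848 0.0828 0.1863]
top h 0.1864 px [392.8 352.3] axes [12.1 49.3] xy [0.646  0.074  0.1864]
at [0.6117 0.0519 0.0887] rpy [ 1.7988e+02 -2.0000e-02  8.1930e+01] t 9.65 q [0.02 0.57 1.46 0.   1.1  0.17] w 0.061 F [-0.5  0.  -0.4]
(0.6107, 0.0525, 0.028, 82) -> [0.0018, -0.0048, 0.2428] [0.0003, -0.0001, -0.0002]
```

Request:
play_rows(
  motion=[
    [[0.005,-0.003,0.07,0,0,0,0.3],[0.005,-0.003,0.15,0,0,0,0.3],[0.005,-0.003,0.22,0,0,0,0.3],[0.005,-0.003,0.243,0,0,0,0.3],[0.005,-0.003,0.243,0,0,0,-1],[0.005,-0.003,0.243,0,0,0,-1],[0.005,-0.003,0.243,0,0,0,-1],[0.005,-0.003,0.243,0,0,0,-1],[0.005,-0.003,0.243,0,0,0,-1],[0.005,-0.003,0.243,0,0,0,-1]],
  ],
  grip_force=25,
)

```text
time_s: 10.65
ee_pos: [0.6109, 0.0528, 0.0271]
eef_rot: [3.14, -0.0, 1.429]
force: [-1.2, 0.2, 6.8]
grip_width: 0.0325
grip_force: 25.0
```

```bash
python3 - <<'E'
from h import *
rows()
wtop('grasp2')
rows((.6107,.0535,.11,82),(.4724,.1035,.11,82))
E
```

```text
at [0.6109 0.0528 0.0271] rpy [ 1.7994e+02 -1.0000e-02  8.1860e+01] t 10.65 q [0.03 0.66 1.49 0.   0.99 0.17] w 0.0325 F [-1.2  0.2  6.8]
top h 0.0398 px [252.   14.1] axes [35.4 77.4] xy [0.6248 0.1683 0.0398]
top h 0.0397 px [259.4 263.7] axes [55.4 61.3] xy [0.6116 0.0549 0.0397]
top h 0.1257 px [186.9 352.9] axes [ 8.1 55. ] xy [0.5983 0.0814 0.1257]
top h 0.1257 px [332.1 351.2] axes [ 8.4 53.7] xy [0.6317 0.0771 0.1257]
at [0.6109 0.0528 0.0271] rpy [ 1.7994e+02 -1.0000e-02  8.1860e+01] t 10.7 q [0.03 0.66 1.49 0.   0.99 0.17] w 0.0323 F [-2.   0.6  5.9]
(0.6107, 0.0535, 0.11, 82) -> [0.0029, -0.0007, -0.3317] [0.0002, -0.0, -0.0004]
(0.4724, 0.1035, 0.11, 82) -> [0.1226, -0.5766, -0.3323] [0.0002, -0.0, -0.0004]
```

View pics/grasp2.png

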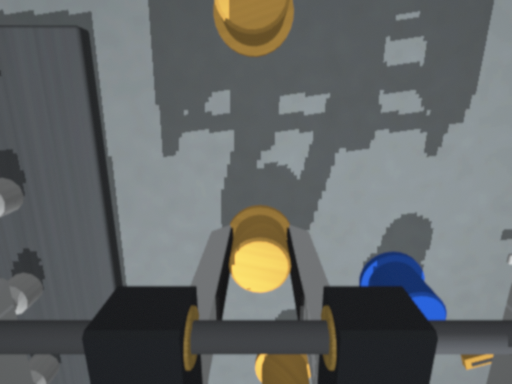

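The held ferrule is at (259,264) in the wrist picture, centred between the pads, with the next ferrule at the top edge (254,20). I lift it and hover over the second pin from the far end.

Request:
play_rows(
  motion=[
    [[0,0,-0.08,0,0,0,-1],[0,0,-0.2,0,0,0,-1],[0,-0.02,-0.33,0,0,0,-1],[0.03,-0.12,-0.332,0,0,0,-1],[0.06,-0.26,-0.332,0,0,0,-1],[0.09,-0.4,-0.332,0,0,0,-1],[0.11,-0.52,-0.332,0,0,0,-1],[0.121,-0.576,-0.332,0,0,0,-1],[0.121,-0.576,-0.332,0,0,0,-1],[0.121,-0.576,-0.332,0,0,0,-1]],
  ],
)

```text
time_s: 11.7
ee_pos: [0.4728, 0.103, 0.1096]
eef_rot: [3.141, -0.0, 1.429]
force: [-0.3, 0.2, -1.3]
grip_width: 0.032
grip_force: 25.0
```

```bash
cat >> h.py <<'E'
def wpins(name=None,ymin=-.06):
    f,z,K,T=cam('wrist'); P=cloud(z,K,T); S=hsv(f)[...,1]
    if name: save(name,f)
    for m in comps((abs(P[...,2]-.040)<.002)&(S<70)&(P[...,0]<.55)&(P[...,0]>.4)&(P[...,1]>ymin)&(P[...,1]<.25),15):
        v,u=np.where(m); e=cv2.minEnclosingCircle(np.c_[u,v].astype(np.float32)); h=.040
        print('pin',m.sum(),np.round(e[0],1),round(e[1],1),'xy',planept(e[0],h,K,T)[0].round(4),'mean',P[m].mean(0).round(4))
E
python3 - <<'E'
from h import *
wtop('hover2',.08); wpins(); rows()
E
```

```text
top h 0.1220 px [259.3 263.6] axes [55.1 61.2] xy [0.4735 0.1051 0.122 ]
top h 0.1996 px [193.7 311.8] axes [ 6.1 13.2] xy [0.4611 0.1363 0.1996]
top h 0.1995 px [323.9 314.6] axes [4.2 5.9] xy [0.4937 0.1307 0.1995]
pin 110 [257.5 131.5] 6.7 xy [0.4808 0.1633 0.04  ] mean [0.4809 0.1632 0.039 ]
at [0.473  0.1028 0.1092] rpy [179.98  -0.    81.84] t 11.8 q [ 0.14  0.29  1.83 -0.    1.03  0.28] w 0.0322 F [-0.9 -0.4 -1. ]
```

Request:
play_rows(
  motion=[
    [[-0.0025,-0.003,0.05,0,0,0,-1],[-0.0025,-0.003,0.1,0,0,0,-1],[-0.0025,-0.003,0.14,0,0,0,-1],[-0.0025,-0.003,0.165,0,0,0,-1],[-0.0025,-0.003,0.18,0,0,0,-1],[-0.0025,-0.003,0.195,0,0,0,-1],[-0.0025,-0.003,0.21,0,0,0,-1],[-0.0025,-0.003,0.218,0,0,0,-1],[-0.0025,-0.003,0.222,0,0,0,-1],[-0.0025,-0.003,0.222,0,0,0,-1]],
  ],
)

```text
time_s: 12.8
ee_pos: [0.4717, 0.1028, 0.0545]
eef_rot: [3.141, -0.001, 1.429]
force: [-3.6, 1.2, 9.4]
grip_width: 0.0323
grip_force: 25.0
```

Request:
play_rows(
  motion=[
    [[0,0,0,0,0,0,-0.2],[0,0,0,0,0,0,-0.1],[0,0,0,0,0,0,0],[0,0,0,0,0,0,0.1],[0,0,0,0,0,0,0.1],[0,0,-0.1,0,0,0,0.1],[0,0,-0.22,0,0,0,0.1],[0,0,-0.34,0,0,0,0.1],[0,0,-0.34,0,0,0,0.1]],
  ],
)

```text
time_s: 13.7
ee_pos: [0.4729, 0.1028, 0.1422]
eef_rot: [3.136, -0.002, 1.429]
force: [0.3, 0.3, -1.1]
grip_width: 0.0517
grip_force: 0.0
```

```bash
python3 - <<'E'
from h import *
wtop('rel2',.035); wpins(); rows()
for n in ['scene','side']:
    f,z,K,T=cam(n); P=cloud(z,K,T)
    for m in brass(f,P):
        p=P[m]
        h=np.nanpercentile(p[:,2],95); print(n,m.sum(),p[p[:,2]>h-.004].mean(0).round(4),h.round(4))
E
```

```text
top h 0.0400 px [437.1  82.2] axes [38.2 43.5] xy [0.6241 0.1776 0.04  ]
top h 0.0674 px [257.9 210.6] axes [37.5 39.6] xy [0.4727 0.1029 0.0674]
pin 94 [258.2 127. ] 6.3 xy [0.4807 0.1636 0.04  ] mean [0.4808 0.1633 0.039 ]
pin 60 [258. 261.] 5.0 xy [0.4635 0.0463 0.04  ] mean [0.4635 0.045  0.0389]
pin 36 [258.  317.2] 4.4 xy [ 0.455  -0.0127  0.04  ] mean [ 0.455  -0.0133  0.039 ]
at [0.4714 0.1026 0.1388] rpy [ 1.7995e+02 -1.0000e-02  8.1860e+01] t 13.8 q [ 0.14  0.24  1.81 -0.    1.09  0.28] w 0.0518 F [-0.9 -1.1 -1.1]
scene 43 [ 0.3971 -0.8345  0.0715] 0.0735
scene 1537 [ 0.5886 -0.7945  0.0559] 0.0567
scene 46 [ 0.6317 -0.7803  0.05  ] 0.0521
scene 56 [ 0.6688 -0.7787  0.0409] 0.0426
scene 251 [0.4748 0.1    0.0656] 0.0669
scene 176 [ 0.6163 -0.0487  0.0379] 0.0395
scene 211 [ 0.6649 -0.1378  0.034 ] 0.0354
scene 209 [0.6279 0.1757 0.0384] 0.04
scene 268 [ 0.8632 -0.2418  0.017 ] 0.0188
scene 171 [0.7596 0.2315 0.0725] 0.0741
side 945 [0.6113 1.4881 0.0718] 0.0725
side 48 [0.4177 1.5867 0.072 ] 0.0727
side 990 [0.7351 0.9737 0.0687] 0.0699
side 51 [0.743  0.229  0.0695] 0.0699
side 142 [0.6235 0.1747 0.039 ] 0.0406
side 248 [0.4709 0.0995 0.0665] 0.0679
side 173 [ 0.8602 -0.243   0.0181] 0.0199
side 177 [ 0.6126 -0.0489  0.0391] 0.0406
side 213 [ 0.6584 -0.1415  0.0348] 0.0366
```

The ferrule on the pin has its top at 67.5 mm, so its foot is 15.5 mm above the plate. It stopped on the shoulder, so it is undersize. Next is the ferrule near the oil bottle, gripped with the jaws turned away from the bottle and the rail.

```bash
python3 - <<'E'
from h import *
rows((.6255,.1765,.13,57),(.6255,.1765,.10,57))
E
```

```text
at [0.4709 0.1025 0.1377] rpy [-1.7991e+02  2.0000e-02  8.1860e+01] t 13.9 q [0.14 0.25 1.81 0.   1.09 0.28] w 0.0514 F [ 0.1  0.2 -0.7]
(0.6255, 0.1765, 0.13, 57) -> [0.3806, 0.5704, 0.0297] [-0.0002, 0.0001, 0.0691]
(0.6255, 0.1765, 0.1, 57) -> [0.3806, 0.5706, 0.1497] [-0.0002, 0.0001, 0.0691]
```

Request:
play_rows(
  motion=[
    [[0.04,0.06,-0.04,0,0,0.008,0.3],[0.11,0.17,-0.04,0,0,0.02,0.3],[0.19,0.29,-0.04,0,0,0.035,0.3],[0.27,0.41,-0.04,0,0,0.05,0.3],[0.34,0.51,0,0,0,0.063,0.3],[0.38,0.57,0.05,0,0,0.069,0.3],[0.38,0.57,0.1,0,0,0.069,0.3],[0.38,0.57,0.15,0,0,0.069,0.3],[0.38,0.57,0.15,0,0,0.069,0.3],[0.38,0.57,0.15,0,0,0.069,0.3]],
  ],
)

```text
time_s: 14.9
ee_pos: [0.6255, 0.1761, 0.1013]
eef_rot: [-3.141, 0.0, 0.995]
force: [-0.2, -0.4, 0.4]
grip_width: 0.061
grip_force: 0.0
```

```bash
python3 - <<'E'
from h import *
wtop('w3',.03); rows((.625,.1765,.027,57))
E
```

```text
top h 0.0839 px [403.4  34. ] axes [33.5 43.8] xy [0.7485 0.2326 0.0839]
top h 0.1521 px [14.3 67.9] axes [38.6 60.3] xy [0.6109 0.296  0.1521]
top h 0.0397 px [258.9 212.9] axes [39.9 42.2] xy [0.6269 0.1788 0.0397]
top h 0.1993 px [127.6 347. ] axes [10.4 55. ] xy [0.6151 0.2161 0.1993]
top h 0.1993 px [391.4 348.2] axes [11.3 52.4] xy [0.6663 0.1824 0.1993]
top h 0.0512 px [169.6 380. ] axes [7.6 7.9] xy [0.4878 0.0999 0.0512]
at [0.6258 0.1762 0.1019] rpy [ 1.7997e+02 -3.0000e-02  5.7030e+01] t 14.95 q [ 0.22  0.63  1.33 -0.    1.18  0.79] w 0.0611 F [ 0.9 -0.3  0.1]
(0.625, 0.1765, 0.027, 57) -> [-0.001, -0.0034, 0.2998] [0.0001, -0.0001, 0.0001]
```

Request:
play_rows(
  motion=[
    [[0.002,0,0.09,0,0,0,0.3],[0.002,0,0.19,0,0,0,0.3],[0.002,0,0.27,0,0,0,0.3],[0.002,0,0.298,0,0,0,0.3],[0.002,0,0.298,0,0,0,-1],[0.002,0,0.298,0,0,0,-1],[0.002,0,0.298,0,0,0,-1],[0.002,0,0.298,0,0,0,-1],[0.002,0,0.298,0,0,0,-1],[0.002,0,0.298,0,0,0,-1]],
  ],
)

```text
time_s: 15.95
ee_pos: [0.6266, 0.177, 0.0277]
eef_rot: [3.141, -0.001, 0.995]
force: [-1.6, -0.6, 6.4]
grip_width: 0.0318
grip_force: 25.0
```

```bash
python3 - <<'E'
from h import *
wtop(None,.03); rows((.625,.1765,.11,57),(.481,.1625,.11,82))
E
```

```text
top h 0.0812 px [492.3  15.4] axes [37.5 47.5] xy [0.7428 0.229  0.0812]
top h 0.1015 px [  7.  138.2] axes [16.8 18.2] xy [0.6103 0.2748 0.1015]
top h 0.0396 px [259.5 263.6] axes [54.9 61.9] xy [0.6278 0.1787 0.0396]
top h 0.1262 px [188.3 351.7] axes [ 8.5 52.3] xy [0.6274 0.2085 0.1262]
top h 0.1264 px [330.7 351.9] axes [ 8.4 49.1] xy [0.6551 0.1906 0.1264]
at [0.6266 0.177  0.0277] rpy [ 1.7995e+02 -5.0000e-02  5.7020e+01] t 16.0 q [ 0.22  0.73  1.36 -0.    1.05  0.79] w 0.0315 F [-1.1 -0.8  6.2]
(0.625, 0.1765, 0.11, 57) -> [-0.0046, -0.0039, -0.3293] [0.0001, -0.0001, 0.0001]
(0.481, 0.1625, 0.11, 82) -> [-0.3651, -0.4567, -0.3301] [0.0002, -0.0001, -0.0694]
```

Request:
play_rows(
  motion=[
    [[0,0,-0.08,0,0,0,-1],[0,0,-0.2,0,0,0,-1],[-0.02,-0.02,-0.32,0,0,0,-1],[-0.09,-0.11,-0.33,0,0,-0.015,-1],[-0.17,-0.21,-0.33,0,0,-0.03,-1],[-0.25,-0.31,-0.33,0,0,-0.045,-1],[-0.32,-0.4,-0.33,0,0,-0.06,-1],[-0.367,-0.459,-0.33,0,0,-0.069,-1],[-0.367,-0.459,-0.33,0,0,-0.0694,-1],[-0.367,-0.459,-0.33,0,0,-0.0694,-1]],
  ],
)

```text
time_s: 17.0
ee_pos: [0.4805, 0.1625, 0.1097]
eef_rot: [3.141, -0.0, 1.43]
force: [-0.3, 0.8, -1.5]
grip_width: 0.0314
grip_force: 25.0
```

```bash
python3 - <<'E'
from h import *
wtop(None,.08); rows((.4805,.1622,.055,82))
E
```

```text
top h 0.0940 px [478.1   1.3] axes [ 3.2 20.7] xy [0.6042 0.2747 0.094 ]
top h 0.1216 px [259.3 263.4] axes [55.1 61.7] xy [0.4812 0.1644 0.1216]
top h 0.1993 px [195.6 311.1] axes [ 5.3 15. ] xy [0.4692 0.1956 0.1993]
top h 0.1996 px [323.5 310.9] axes [ 4.9 14.3] xy [0.5014 0.1913 0.1996]
at [0.4808 0.1624 0.1095] rpy [ 1.7995e+02 -2.0000e-02  8.1930e+01] t 17.05 q [ 0.25  0.34  1.76 -0.    1.04  0.39] w 0.0314 F [-0.7  0.7 -0.2]
(0.4805, 0.1622, 0.055, 82) -> [-0.0011, -0.0012, 0.218] [0.0001, -0.0001, -0.0002]
```

Request:
play_rows(
  motion=[
    [[-0.001,-0.001,0.05,0,0,0,-1],[-0.001,-0.001,0.1,0,0,0,-1],[-0.001,-0.001,0.14,0,0,0,-1],[-0.001,-0.001,0.165,0,0,0,-1],[-0.001,-0.001,0.18,0,0,0,-1],[-0.001,-0.001,0.195,0,0,0,-1],[-0.001,-0.001,0.21,0,0,0,-1],[-0.001,-0.001,0.218,0,0,0,-1],[-0.001,-0.001,0.222,0,0,0,-1],[-0.001,-0.001,0.222,0,0,0,-1]],
  ],
)

```text
time_s: 18.05
ee_pos: [0.4797, 0.1621, 0.0537]
eef_rot: [3.141, -0.0, 1.431]
force: [0.3, 0.4, -1.2]
grip_width: 0.0316
grip_force: 25.0
```

Request:
play_rows(
  motion=[
    [[0,0,0.012,0,0,0,-1],[0,0,0.024,0,0,0,-1],[0,0,0.036,0,0,0,-1],[0,0,0.046,0,0,0,-1],[0,0,0.052,0,0,0,-1],[0,0,0.054,0,0,0,-1],[0,0,0.054,0,0,0,-1]],
  ],
)

```text
time_s: 18.75
ee_pos: [0.4797, 0.1621, 0.0401]
eef_rot: [-3.142, 0.0, 1.431]
force: [-0.9, -0.5, -0.8]
grip_width: 0.0316
grip_force: 25.0
```

Home without resistance. Release and rise to view the last ferrule.

Request:
play_rows(
  motion=[
    [[0,0,0,0,0,0,-0.2],[0,0,0,0,0,0,-0.1],[0,0,0,0,0,0,0],[0,0,0,0,0,0,0.1],[0,0,0,0,0,0,0.1],[0,0,-0.1,0,0,0,0.1],[0,0,-0.24,0,0,0,0.1],[0,0,-0.38,0,0,0,0.1],[0,0,-0.4,0,0,0,0.3],[0,0,-0.4,0,0,0,0.3]],
  ],
)

```text
time_s: 19.75
ee_pos: [0.48, 0.1622, 0.1409]
eef_rot: [3.14, -0.001, 1.431]
force: [-0.5, -0.2, -0.1]
grip_width: 0.0604
grip_force: 0.0
```

```bash
cat >> h.py <<'E'
def both():
  for n in ['scene','side']:
    f,z,K,T=cam(n); P=cloud(z,K,T)
    for m in brass(f,P):
        p=P[m]; h=np.nanpercentile(p[:,2],95); c=p[p[:,2]>h-.004].mean(0)
        if .4<c[0]<.72 and abs(c[1])<.45: print(n,m.sum(),c.round(4),h.round(4))
E
python3 - <<'E'
from h import *
both(); wtop(None,.035,.09); rows((.6135,-.0485,.13,82),(.6135,-.0485,.10,82))
E
```

```text
scene 251 [0.4754 0.0996 0.0658] 0.0671
scene 255 [0.4821 0.1604 0.0502] 0.0515
scene 177 [ 0.6164 -0.049   0.0381] 0.0396
scene 214 [ 0.6644 -0.1373  0.0341] 0.0356
side 434 [0.4703 0.0995 0.0665] 0.0675
side 180 [ 0.612  -0.0501  0.0388] 0.0403
side 216 [ 0.658  -0.1417  0.0348] 0.0365
top h 0.0895 px [308.5   0.5] axes [0. 1.] xy [0.5269 0.2941 0.0895]
top h 0.0517 px [260.1 203.8] axes [36.1 38.1] xy [0.4803 0.1631 0.0517]
top h 0.0672 px [261.3 279.2] axes [34.  37.8] xy [0.4729 0.1038 0.0672]
at [0.4791 0.162  0.1388] rpy [-1.7989e+02  5.0000e-02  8.2010e+01] t 19.9 q [ 0.25  0.29  1.74 -0.    1.11  0.39] w 0.0611 F [-0.3 -0.2  0.2]
(0.6135, -0.0485, 0.13, 82) -> [-0.759, 0.6495, 0.0347] [-0.0003, 0.0001, 0.0]
(0.6135, -0.0485, 0.1, 82) -> [-0.7589, 0.6498, 0.1547] [-0.0003, 0.0001, 0.0]
```

Request:
play_rows(
  motion=[
    [[-0.06,0.05,0,0,0,0,0.3],[-0.16,0.14,0,0,0,0,0.3],[-0.28,0.24,0,0,0,0,0.3],[-0.4,0.34,0,0,0,0,0.3],[-0.52,0.45,0,0,0,0,0.3],[-0.64,0.55,0.04,0,0,0,0.3],[-0.73,0.63,0.09,0,0,0,0.3],[-0.759,0.65,0.14,0,0,0,0.3],[-0.759,0.65,0.155,0,0,0,0.3],[-0.759,0.65,0.155,0,0,0,0.3]],
  ],
)

```text
time_s: 20.9
ee_pos: [0.6133, -0.0474, 0.1002]
eef_rot: [-3.139, -0.0, 1.432]
force: [0.7, 0.3, -0.0]
grip_width: 0.0612
grip_force: 0.0
```

```bash
python3 - <<'E'
from h import *
wtop(None,.03,.08); rows((.6135,-.0485,.0275,82))
E
```

```text
top h 0.0559 px [ 4.8 23.6] axes [12.2 45.5] xy [0.486  0.0962 0.0559]
top h 0.0397 px [260.4 215.8] axes [40.3 42.1] xy [ 0.6145 -0.0466  0.0397]
top h 0.0360 px [320.7 303.3] axes [10.3 39.1] xy [ 0.6522 -0.1294  0.036 ]
at [ 0.6137 -0.0472  0.1012] rpy [-1.7994e+02 -1.0000e-02  8.2060e+01] t 20.95 q [-0.14  0.56  1.44  0.    1.13  0.  ] w 0.0611 F [-0.8 -0.2  0.2]
(0.6135, -0.0485, 0.0275, 82) -> [-0.0052, 0.0004, 0.2948] [-0.0002, -0.0, 0.0002]
```

Request:
play_rows(
  motion=[
    [[-0.004,0.001,0.09,0,0,0,0.3],[-0.004,0.001,0.19,0,0,0,0.3],[-0.004,0.001,0.27,0,0,0,0.3],[-0.004,0.001,0.295,0,0,0,0.3],[-0.004,0.001,0.295,0,0,0,-1],[-0.004,0.001,0.295,0,0,0,-1],[-0.004,0.001,0.295,0,0,0,-1],[-0.004,0.001,0.295,0,0,0,-1],[-0.004,0.001,0.295,0,0,0,-1],[-0.004,0.001,0.295,0,0,0,-1]],
  ],
)

```text
time_s: 21.95
ee_pos: [0.6147, -0.0494, 0.0287]
eef_rot: [3.141, -0.0, 1.431]
force: [-2.6, 1.5, 6.2]
grip_width: 0.0322
grip_force: 25.0
```

```bash
python3 - <<'E'
from h import *
wtop(None,.03,.08); rows((.6135,-.0485,.11,82),(.4632,.0434,.11,82))
E
```

```text
top h 0.0397 px [259.5 260.5] axes [55.1 60.8] xy [ 0.6156 -0.0463  0.0397]
at [ 0.6147 -0.0494  0.0287] rpy [ 1.7993e+02 -1.0000e-02  8.2010e+01] t 22.0 q [-0.14  0.66  1.48  0.    1.   -0.  ] w 0.0321 F [-1.4  1.3  6.7]
(0.6135, -0.0485, 0.11, 82) -> [0.0028, -0.0048, -0.3252] [0.0002, -0.0, 0.0]
(0.4632, 0.0434, 0.11, 82) -> [0.2833, -0.6513, -0.326] [0.0002, -0.0, 0.0]
```

Request:
play_rows(
  motion=[
    [[0,0,-0.08,0,0,0,-1],[0,0,-0.2,0,0,0,-1],[0.01,-0.03,-0.32,0,0,0,-1],[0.06,-0.15,-0.326,0,0,0,-1],[0.12,-0.29,-0.326,0,0,0,-1],[0.19,-0.44,-0.326,0,0,0,-1],[0.25,-0.58,-0.326,0,0,0,-1],[0.279,-0.653,-0.326,0,0,0,-1],[0.279,-0.653,-0.326,0,0,0,-1],[0.279,-0.653,-0.326,0,0,0,-1]],
  ],
)

```text
time_s: 23.0
ee_pos: [0.4629, 0.0423, 0.1097]
eef_rot: [3.14, -0.0, 1.432]
force: [0.1, 0.4, -1.5]
grip_width: 0.0323
grip_force: 25.0
```

```bash
python3 - <<'E'
from h import *
wtop(None,.05); rows((.4626,.0423,.055,82))
E
```

```text
top h 0.0520 px [259.4  34.3] axes [46.1 48.5] xy [0.4803 0.1623 0.052 ]
top h 0.0675 px [260.8 136.3] axes [49.5 49.8] xy [0.4727 0.1021 0.0675]
top h 0.1205 px [259.4 260.5] axes [55. 61.] xy [0.4638 0.0453 0.1205]
top h 0.1996 px [193.6 311.4] axes [ 5.2 14.3] xy [0.4511 0.0756 0.1996]
top h 0.1995 px [324.2 312.8] axes [ 3.1 13.2] xy [0.4839 0.0705 0.1995]
at [0.4631 0.0421 0.1095] rpy [179.95  -0.    82.  ] t 23.05 q [ 0.01  0.25  1.88 -0.    1.01  0.15] w 0.0329 F [-0.2  0.7 -1. ]
(0.4626, 0.0423, 0.055, 82) -> [0.0005, -0.0025, 0.218] [0.0001, -0.0, 0.0]
```

Request:
play_rows(
  motion=[
    [[0,-0.002,0.05,0,0,0,-1],[0,-0.002,0.1,0,0,0,-1],[0,-0.002,0.14,0,0,0,-1],[0,-0.002,0.165,0,0,0,-1],[0,-0.002,0.18,0,0,0,-1],[0,-0.002,0.195,0,0,0,-1],[0,-0.002,0.207,0,0,0,-1],[0,-0.002,0.214,0,0,0,-1],[0,-0.002,0.218,0,0,0,-1],[0,-0.002,0.218,0,0,0,-1]],
  ],
)

```text
time_s: 24.05
ee_pos: [0.4625, 0.0426, 0.0558]
eef_rot: [3.14, -0.0, 1.431]
force: [-3.0, 0.7, 12.3]
grip_width: 0.0325
grip_force: 25.0
```

Request:
play_rows(
  motion=[
    [[0,0,0,0,0,0,-0.2],[0,0,0,0,0,0,-0.1],[0,0,0,0,0,0,0],[0,0,0,0,0,0,0.1],[0,0,0,0,0,0,0.1],[0,0,-0.1,0,0,0,0.1],[0,0,-0.24,0,0,0,0.1],[0,0,-0.36,0,0,0,0.1],[0,0,-0.36,0,0,0,0.1],[0,0,-0.36,0,0,0,0.1]],
  ],
)

```text
time_s: 25.05
ee_pos: [0.4619, 0.0424, 0.1447]
eef_rot: [3.141, -0.0, 1.431]
force: [-0.4, 0.3, -0.7]
grip_width: 0.0523
grip_force: 0.0
```

```bash
python3 - <<'E'
from h import *
o=[]
for n in ['scene','side']: o.append(cam(n)[0])
o=[cv2.resize(o[0][110:302,120:376],(400,300)),cv2.resize(o[1][140:332,140:396],(400,300))]
save('batch',np.hstack(o))
both(); wtop(None,.035,.09); rows((.5,.10,.139,82),(.4632,.0425,.0557,82),(.4799,.1622,.041,82))
E
```

```text
scene 233 [0.466  0.0414 0.0655] 0.0669
scene 247 [0.4746 0.1004 0.0658] 0.067
scene 254 [0.4828 0.1604 0.0501] 0.0515
scene 206 [ 0.6645 -0.1373  0.0341] 0.0355
side 77 [0.4697 0.1643 0.0503] 0.0519
side 471 [0.4662 0.0627 0.0666] 0.0682
side 216 [ 0.6581 -0.1409  0.0345] 0.0363
top h 0.0519 px [261.7  43.7] axes [42.9 47.2] xy [0.4802 0.162  0.0519]
top h 0.0675 px [262.9 131.1] axes [42.5 42.9] xy [0.4727 0.102  0.0675]
top h 0.0672 px [260.9 207.4] axes [37.7 39.8] xy [0.4631 0.0442 0.0672]
at [0.4615 0.0424 0.1438] rpy [-1.799e+02  2.000e-02  8.201e+01] t 25.3 q [ 0.01  0.2   1.85 -0.    1.1   0.15] w 0.0516 F [ 0.4 -0.2  0.7]
(0.5, 0.1, 0.139, 82) -> [0.2494, 0.1207, 0.0188] [-0.0003, 0.0, 0.0]
(0.4632, 0.0425, 0.0557, 82) -> [0.0013, 0.0074, 0.3522] [-0.0003, 0.0, 0.0]
(0.4799, 0.1622, 0.041, 82) -> [0.4847, 0.0071, 0.4109] [-0.0003, 0.0, 0.0]
```

View pics/batch.png

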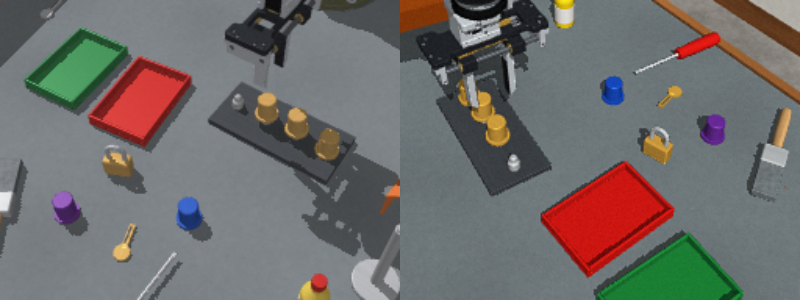

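All three ferrules are on the gauge (left half: (267,108), (297,124), (328,143)), and nothing else brass is on the bench but the padlock and key. Two stand high at 67.5 mm (undersize) and the far one is home at 52 mm. Now I sort them, starting with the nearest undersize one.

Request:
play_rows(
  motion=[
    [[0.004,0.005,0.1,0,0,0,0.1],[0.004,0.005,0.2,0,0,0,0.1],[0.004,0.005,0.3,0,0,0,0.1],[0.004,0.005,0.352,0,0,0,0.1],[0.004,0.005,0.352,0,0,0,-1],[0.004,0.005,0.352,0,0,0,-1],[0.004,0.005,0.352,0,0,0,-1],[0.004,0.005,0.352,0,0,0,-1],[0.004,0.005,0.352,0,0,0,-1]],
  ],
)

```text
time_s: 26.2
ee_pos: [0.4633, 0.0433, 0.0573]
eef_rot: [3.141, -0.0, 1.431]
force: [-2.8, 0.5, 5.9]
grip_width: 0.0325
grip_force: 25.0
```

```bash
python3 - <<'E'
from h import *
wtop(None,.035,.09); rows((.463,.0425,.13,82),(.485,-.2075,.13,82),(.485,-.2075,.06,82))
E
```

```text
top h 0.0519 px [258.7  23.4] axes [57.1 70.9] xy [0.4798 0.1588 0.0519]
top h 0.0675 px [260.7 150.8] axes [65.7 66. ] xy [0.4727 0.1023 0.0675]
top h 0.0670 px [260.1 262.5] axes [53.3 60.5] xy [0.4643 0.0445 0.067 ]
at [0.4633 0.0433 0.0572] rpy [ 1.7997e+02 -1.0000e-02  8.2010e+01] t 26.25 q [0.01 0.34 1.91 0.   0.89 0.15] w 0.0322 F [-3.8  0.4  6.5]
(0.463, 0.0425, 0.13, 82) -> [-0.0033, -0.0007, -0.2911] [0.0001, -0.0, 0.0]
(0.485, -0.2075, 0.13, 82) -> [-0.9813, 0.2254, -0.2911] [0.0001, -0.0, 0.0]
(0.485, -0.2075, 0.06, 82) -> [-0.9814, 0.2253, -0.0111] [0.0001, -0.0, 0.0]
```

Request:
play_rows(
  motion=[
    [[0,0,-0.07,0,0,0,-1],[0,0,-0.18,0,0,0,-1],[0,0,-0.29,0,0,0,-1],[-0.1,0.02,-0.291,0,0,0,-1],[-0.26,0.06,-0.291,0,0,0,-1],[-0.44,0.1,-0.291,0,0,0,-1],[-0.62,0.14,-0.291,0,0,0,-1],[-0.8,0.18,-0.291,0,0,0,-1],[-0.93,0.21,-0.291,0,0,0,-1],[-0.98,0.225,-0.291,0,0,0,-1]],
  ],
)

```text
time_s: 27.25
ee_pos: [0.4848, -0.2099, 0.1295]
eef_rot: [3.141, 0.001, 1.429]
force: [0.3, 1.0, -0.3]
grip_width: 0.0323
grip_force: 25.0
```

```bash
python3 - <<'E'
from h import *
f,z,K,T=cam('wrist'); P=cloud(z,K,T); H,S,V=np.moveaxis(hsv(f),-1,0)
for nm,mm in [('red',((H<4)|(H>175))&(S>170)),('green',(H>50)&(H<75)&(S>150))]:
    for m in comps(mm&(P[...,2]<.04),300): p=P[m]; print(nm,rect(p[:,:2]),p[:,2].max())
rows((.485,-.2075,.06,82),(.485,-.2075,.0355,82))
E
```

```text
red (array([ 514.5, -186.5]), array([123. , 168.4]), 88.4) 0.02319036918995543
green (array([ 557. , -300.4]), array([41.3, 49.9]), 84.9) 0.02290250156816276
green (array([ 497.1, -326.2]), array([49.4, 18.8]), 83.7) 0.005547150307030957
green (array([ 459.3, -386.1]), array([ 5.9, 97.5]), 84.5) 0.022720469516995245
at [ 0.485  -0.21    0.1294] rpy [1.7996e+02 3.0000e-02 8.1860e+01] t 27.3 q [-0.48  0.35  1.69 -0.    1.1  -0.34] w 0.0319 F [-1.3 -0.1 -1.4]
(0.485, -0.2075, 0.06, 82) -> [0.0101, -0.0016, 0.2777] [0.0001, 0.0001, -0.0004]
(0.485, -0.2075, 0.0355, 82) -> [0.0101, -0.0016, 0.3757] [0.0001, 0.0001, -0.0004]
```

Request:
play_rows(
  motion=[
    [[0.01,-0.002,0.06,0,0,0,-1],[0.02,-0.002,0.15,0,0,0,-1],[0.02,-0.002,0.25,0,0,0,-1],[0.02,-0.002,0.33,0,0,0,-1],[0.02,-0.002,0.365,0,0,0,-1],[0.02,-0.002,0.377,0,0,0,-1],[0.02,-0.002,0.377,0,0,0,-1],[0.02,-0.002,0.377,0,0,0,-0.2],[0.02,-0.002,0.377,0,0,0,-0.1],[0.02,-0.002,0.377,0,0,0,0]],
  ],
)

```text
time_s: 28.3
ee_pos: [0.4853, -0.2021, 0.0356]
eef_rot: [3.141, 0.0, 1.431]
force: [-0.1, 0.4, 0.3]
grip_width: 0.0458
grip_force: 0.0
```

```bash
python3 - <<'E'
from h import *
rows((.485,-.205,.14,82),(.4719,.10,.14,82),(.4719,.1025,.12,82))
E
```

```text
at [ 0.4853 -0.2021  0.0356] rpy [1.7996e+02 1.0000e-02 8.2010e+01] t 28.3 q [-0.46  0.49  1.75  0.    0.9  -0.32] w 0.0458 F [-0.1  0.4  0.3]
(0.485, -0.205, 0.14, 82) -> [-0.0116, 0.0006, -0.4175] [0.0001, 0.0, 0.0]
(0.4719, 0.1, 0.14, 82) -> [1.1893, -0.2208, -0.418] [0.0001, 0.0, 0.0]
(0.4719, 0.1025, 0.12, 82) -> [1.1992, -0.2222, -0.338] [0.0001, 0.0, 0.0]
```

Request:
play_rows(
  motion=[
    [[0,0,-0.06,0,0,0,0],[0,0,-0.18,0,0,0,0],[0,0,-0.32,0,0,0,0],[0.04,0,-0.41,0,0,0,0],[0.14,-0.02,-0.418,0,0,0,0.1],[0.3,-0.05,-0.418,0,0,0,0.1],[0.48,-0.09,-0.418,0,0,0,0.1],[0.66,-0.12,-0.418,0,0,0,0.1],[0.84,-0.16,-0.418,0,0,0,0.1],[0.95,-0.18,-0.418,0,0,0,0.1]],
  ],
)

```text
time_s: 29.3
ee_pos: [0.473, 0.0418, 0.14]
eef_rot: [3.141, -0.0, 1.433]
force: [-0.2, 0.1, -0.7]
grip_width: 0.0517
grip_force: 0.0
```

```bash
python3 - <<'E'
from h import *
wtop(None,.035,.09); rows((.4719,.101,.12,82),(.4719,.101,.0565,82))
E
```

```text
top h 0.0519 px [245.5  44.5] axes [43.5 47.7] xy [0.4804 0.162  0.0519]
top h 0.0675 px [247.  132.1] axes [41.3 43.1] xy [0.4731 0.1027 0.0675]
at [0.473 0.044 0.14 ] rpy [ 1.7998e+02 -5.0000e-02  8.2150e+01] t 29.35 q [0.02 0.23 1.82 0.   1.09 0.15] w 0.0518 F [-0.2  0.5  0.3]
(0.4719, 0.101, 0.12, 82) -> [0.2253, -0.0355, 0.0802] [0.0001, -0.0001, 0.0004]
(0.4719, 0.101, 0.0565, 82) -> [0.2251, -0.0355, 0.3342] [0.0001, -0.0001, 0.0004]
```

Request:
play_rows(
  motion=[
    [[0.07,-0.01,0,0,0,0,0.1],[0.16,-0.025,0.02,0,0,0,0.1],[0.225,-0.0355,0.06,0,0,0,0.1],[0.225,-0.0355,0.08,0,0,0,0.1],[0.225,-0.0355,0.08,0,0,0,0.1],[0.225,-0.0355,0.08,0,0,0,0.1]],
  ],
)

```text
time_s: 29.95
ee_pos: [0.4727, 0.0955, 0.12]
eef_rot: [3.141, 0.0, 1.431]
force: [-0.4, 1.1, -0.1]
grip_width: 0.0518
grip_force: 0.0
```

```bash
python3 - <<'E'
from h import *
wtop(None,.035,.09); rows((.4719,.101,.0565,82))
E
```

```text
top h 0.0518 px [256.  122.2] axes [44.4 45.4] xy [0.4804 0.1625 0.0518]
top h 0.0673 px [257.5 211.3] axes [41.5 43.8] xy [0.4729 0.1028 0.0673]
at [0.4728 0.0955 0.1201] rpy [179.97  -0.    81.96] t 30.0 q [ 0.12  0.27  1.82 -0.    1.05  0.26] w 0.0518 F [ 0.  -0.3  0.6]
(0.4719, 0.101, 0.0565, 82) -> [0.0212, -0.0068, 0.2544] [0.0001, -0.0, -0.0001]
```

Request:
play_rows(
  motion=[
    [[0.021,-0.005,0.04,0,0,0,0.1],[0.021,-0.005,0.12,0,0,0,0.1],[0.021,-0.005,0.21,0,0,0,0.1],[0.021,-0.005,0.252,0,0,0,0.1],[0.021,-0.005,0.252,0,0,0,0],[0.021,-0.005,0.252,0,0,0,-1],[0.021,-0.005,0.252,0,0,0,-1],[0.021,-0.005,0.252,0,0,0,-1],[0.021,-0.005,0.252,0,0,0,-1],[0.021,-0.005,0.252,0,0,0,-1]],
  ],
)

```text
time_s: 31.0
ee_pos: [0.4724, 0.1017, 0.0575]
eef_rot: [3.141, -0.0, 1.431]
force: [-3.1, 0.1, 6.0]
grip_width: 0.0323
grip_force: 24.9
```

```bash
python3 - <<'E'
from h import *
rows((.472,.101,.14,82),(.545,-.14,.14,82))
E
```

```text
at [0.4724 0.1017 0.0575] rpy [ 1.7994e+02 -2.0000e-02  8.2010e+01] t 31.0 q [0.14 0.37 1.86 0.   0.91 0.28] w 0.0323 F [-3.1  0.1  6. ]
(0.472, 0.101, 0.14, 82) -> [-0.0028, -0.0007, -0.3301] [0.0002, -0.0, 0.0]
(0.545, -0.14, 0.14, 82) -> [-0.9168, 0.4224, -0.3299] [0.0002, -0.0, 0.0]
```

Request:
play_rows(
  motion=[
    [[0,0,-0.07,0,0,0,-1],[0,0,-0.18,0,0,0,-1],[0,0,-0.3,0,0,0,-1],[-0.08,0.04,-0.33,0,0,0,-1],[-0.22,0.1,-0.33,0,0,0,-1],[-0.38,0.18,-0.33,0,0,0,-1],[-0.55,0.26,-0.33,0,0,0,-1],[-0.72,0.34,-0.33,0,0,0,-1],[-0.86,0.4,-0.33,0,0,0,-1],[-0.95,0.43,-0.33,0,0,0,-1]],
  ],
)

```text
time_s: 32.0
ee_pos: [0.5458, -0.1512, 0.1393]
eef_rot: [3.141, 0.0, 1.43]
force: [0.2, 0.7, -0.8]
grip_width: 0.0324
grip_force: 24.9
```

```bash
python3 - <<'E'
from h import *
cam('wrist'); cam('wrist'); wtop(None,.03,.09)
rows((.545,-.160,.06,82),(.545,-.160,.0355,82))
E
```

```text
top h 0.0359 px [389.6 162.7] axes [28.  52.3] xy [ 0.6579 -0.135   0.0359]
top h 0.0447 px [192.1 259.9] axes [16.  32.2] xy [ 0.4799 -0.1952  0.0447]
at [ 0.5454 -0.1495  0.139 ] rpy [-179.99   -0.     81.89] t 32.15 q [-0.33  0.42  1.57 -0.    1.15 -0.19] w 0.0321 F [ 0.5  0.5 -1.8]
(0.545, -0.16, 0.06, 82) -> [-0.0417, 0.0045, 0.3161] [-0.0, -0.0, -0.0003]
(0.545, -0.16, 0.0355, 82) -> [-0.0417, 0.0045, 0.4141] [-0.0, -0.0, -0.0003]
```

Request:
play_rows(
  motion=[
    [[-0.02,0.002,0.05,0,0,0,-1],[-0.04,0.003,0.14,0,0,0,-1],[-0.042,0.003,0.25,0,0,0,-1],[-0.042,0.003,0.35,0,0,0,-1],[-0.042,0.003,0.4,0,0,0,-1],[-0.042,0.003,0.414,0,0,0,-1],[-0.042,0.003,0.414,0,0,0,-1],[-0.042,0.003,0.414,0,0,0,-0.2],[-0.042,0.003,0.414,0,0,0,-0.1],[-0.042,0.003,0.414,0,0,0,0]],
  ],
)

```text
time_s: 33.15
ee_pos: [0.545, -0.159, 0.036]
eef_rot: [3.141, 0.0, 1.432]
force: [0.6, 0.0, 0.0]
grip_width: 0.046
grip_force: 0.0
```

Request:
play_rows(
  motion=[
    [[0,0,-0.06,0,0,0,0],[0,0,-0.18,0,0,0,0],[0,0,-0.32,0,0,0,0],[0.04,-0.02,-0.41,0,0,0,0],[0.14,-0.05,-0.418,0,0,0,0.1],[0.3,-0.11,-0.418,0,0,0,0.1],[0.48,-0.2,-0.418,0,0,0,0.1],[0.66,-0.28,-0.418,0,0,0,0.1],[0.84,-0.37,-0.418,0,0,0,0.1],[0.95,-0.42,-0.418,0,0,0,0.1]],
  ],
)

```text
time_s: 34.15
ee_pos: [0.4727, 0.0933, 0.1416]
eef_rot: [3.14, -0.001, 1.433]
force: [-0.2, 0.0, -0.5]
grip_width: 0.0522
grip_force: 0.0
```

```bash
python3 - <<'E'
from h import *
cam('wrist'); cam('wrist'); wtop(None,.035,.09); both()
rows((.480,.161,.14,82))
E
```

```text
top h 0.0519 px [255.9 117.7] axes [40.5 41.7] xy [0.4804 0.1626 0.0519]
scene 184 [ 0.4885 -0.2016  0.0426] 0.0439
scene 198 [ 0.5476 -0.1575  0.0432] 0.0446
scene 252 [0.4824 0.1603 0.0501] 0.0512
scene 211 [ 0.6647 -0.1373  0.0342] 0.0354
side 193 [0.4797 0.1564 0.0506] 0.0518
side 217 [ 0.6583 -0.1411  0.0348] 0.0364
side 265 [ 0.5433 -0.1587  0.0441] 0.0456
side 289 [ 0.4836 -0.2025  0.0439] 0.0453
at [0.4742 0.0904 0.141 ] rpy [ 1.7994e+02 -1.0000e-02  8.2010e+01] t 34.4 q [ 0.11  0.24  1.8  -0.    1.1   0.25] w 0.052 F [ 0.3 -0.9 -0.4]
(0.48, 0.161, 0.14, 82) -> [0.2831, -0.0161, 0.0038] [0.0002, -0.0, 0.0]
```

Both undersize ferrules are standing in the red tray with tops at 45 mm. Now the full-size one.

Request:
play_rows(
  motion=[
    [[0.08,-0.005,0,0,0,0,0.1],[0.19,-0.011,0,0,0,0,0.1],[0.27,-0.016,0,0,0,0,0.1],[0.283,-0.016,0.03,0,0,0,0.1],[0.283,-0.016,0.1,0,0,0,0.1],[0.283,-0.016,0.2,0,0,0,0.1],[0.283,-0.016,0.3,0,0,0,0.1],[0.283,-0.016,0.38,0,0,0,0.1],[0.283,-0.016,0.402,0,0,0,0.1],[0.283,-0.016,0.402,0,0,0,0.1]],
  ],
)

```text
time_s: 35.4
ee_pos: [0.4796, 0.1603, 0.0392]
eef_rot: [-3.14, 0.001, 1.43]
force: [0.1, -0.3, 0.7]
grip_width: 0.052
grip_force: 0.0
```

Request:
play_rows(
  motion=[
    [[0,0,0,0,0,0,-1],[0,0,0,0,0,0,-1],[0,0,0,0,0,0,-1],[0,0,0,0,0,0,-1],[0,0,0,0,0,0,-1],[0,0,-0.05,0,0,0,-1],[0,0,-0.14,0,0,0,-1],[0,0,-0.25,0,0,0,-1],[0,0,-0.36,0,0,0,-1],[0,0,-0.4,0,0,0,-1]],
  ],
)

```text
time_s: 36.4
ee_pos: [0.4805, 0.1617, 0.1428]
eef_rot: [3.138, -0.001, 1.432]
force: [0.8, -0.9, -1.2]
grip_width: 0.0317
grip_force: 25.0
```

```bash
python3 - <<'E'
from h import *
cam('wrist'); wtop(None,.035,.2)
rows((.48,-.07,.14,82),(.48,-.07,.15,82),(.495,-.336,.14,82))
E
```

```text
top h 0.1166 px [457.2   2.9] axes [ 7.  73.5] xy [0.6006 0.2767 0.1166]
top h 0.1539 px [259.6 261.5] axes [55.  61.5] xy [0.4815 0.1642 0.1539]
at [0.4801 0.1615 0.141 ] rpy [ 1.7987e+02 -5.0000e-02  8.2020e+01] t 36.5 q [ 0.25  0.29  1.74 -0.    1.11  0.39] w 0.0309 F [ 0.1 -1.4 -1.4]
(0.48, -0.07, 0.14, 82) -> [-0.9171, 0.1281, 0.0034] [0.0004, -0.0001, 0.0]
(0.48, -0.07, 0.15, 82) -> [-0.9171, 0.1282, -0.0366] [0.0004, -0.0001, 0.0]
(0.495, -0.336, 0.14, 82) -> [-1.9625, 0.3353, 0.0029] [0.0004, -0.0001, 0.0]
```

Request:
play_rows(
  motion=[
    [[-0.06,0.01,0,0,0,0,-1],[-0.16,0.025,0,0,0,0,-1],[-0.29,0.045,0,0,0,0,-1],[-0.42,0.065,0,0,0,0,-1],[-0.55,0.085,0,0,0,0,-1],[-0.68,0.105,0,0,0,0,-1],[-0.8,0.12,0,0,0,0,-1],[-0.9,0.135,0,0,0,0,-1],[-0.97,0.15,0,0,0,0,-1],[-1,0.16,0,0,0,0,-1]],
  ],
)

```text
time_s: 37.5
ee_pos: [0.4836, -0.0936, 0.1383]
eef_rot: [-3.139, -0.0, 1.43]
force: [0.0, -0.1, -0.8]
grip_width: 0.0318
grip_force: 25.0
```

```bash
python3 - <<'E'
from h import *
for i in range(4): cam('wrist')
rows((.495,-.336,.14,82))
E
```

```text
at [ 0.4842 -0.0914  0.1391] rpy [-1.7994e+02 -1.0000e-02  8.2010e+01] t 37.7 q [-0.26  0.27  1.78  0.    1.1  -0.12] w 0.0312 F [-0.3  0.8 -0.5]
(0.495, -0.336, 0.14, 82) -> [-0.9629, 0.1788, -0.004] [-0.0002, -0.0, 0.0]
```

Request:
play_rows(
  motion=[
    [[-0.06,0.01,0,0,0,0,-1],[-0.16,0.03,0,0,0,0,-1],[-0.29,0.055,0,0,0,0,-1],[-0.42,0.08,0,0,0,0,-1],[-0.55,0.1,0,0,0,0,-1],[-0.68,0.125,0,0,0,0,-1],[-0.8,0.15,0,0,0,0,-1],[-0.89,0.165,0,0,0,0,-1],[-0.95,0.178,0,0,0,0,-1],[-0.963,0.179,0,0,0,0,-1]],
  ],
)

```text
time_s: 38.7
ee_pos: [0.4952, -0.3375, 0.1394]
eef_rot: [-3.141, 0.0, 1.431]
force: [0.4, 0.7, -0.1]
grip_width: 0.0317
grip_force: 25.0
```

```bash
python3 - <<'E'
from h import *
for i in range(4): cam('wrist')
f,z,K,T=cam('wrist'); P=cloud(z,K,T); H,S,V=np.moveaxis(hsv(f),-1,0)
for m in comps((H>50)&(H<75)&(S>150)&(P[...,2]<.04),300): p=P[m]; print(rect(p[:,:2]))
rows((.495,-.336,.034,82))
E
```

```text
(array([ 496.1, -333.8]), array([114.5, 167.6]), 85.6)
at [ 0.4956 -0.3355  0.1398] rpy [-1.800e+02 -1.000e-02  8.207e+01] t 38.95 q [-0.66  0.48  1.47  0.    1.19 -0.52] w 0.0315 F [ 0.8  0.6 -0.8]
(0.495, -0.336, 0.034, 82) -> [-0.0025, -0.002, 0.4232] [-0.0, -0.0, 0.0002]
```

Request:
play_rows(
  motion=[
    [[0,0,0.05,0,0,0,-1],[0,0,0.15,0,0,0,-1],[0,0,0.26,0,0,0,-1],[0,0,0.36,0,0,0,-1],[0,0,0.41,0,0,0,-1],[0,0,0.424,0,0,0,-1],[0,0,0.424,0,0,0,-1],[0,0,0.424,0,0,0,-0.2],[0,0,0.424,0,0,0,-0.1],[0,0,0.424,0,0,0,0]],
  ],
)

```text
time_s: 39.95
ee_pos: [0.4956, -0.3365, 0.0341]
eef_rot: [3.141, 0.0, 1.431]
force: [0.6, -0.1, 0.3]
grip_width: 0.0463
grip_force: 0.0
```

Request:
play_rows(
  motion=[
    [[0,0,0,0,0,0,0],[0,0,-0.06,0,0,0,0],[0,0,-0.18,0,0,0,0],[0,0,-0.34,0,0,0,0],[0,0,-0.5,0,0,0,0],[0,0,-0.65,0,0,0,0],[0,0,-0.75,0,0,0,0],[0,0,-0.8,0,0,0,0],[0,0,-0.8,0,0,0,0],[0,0,-0.8,0,0,0,0]],
  ],
)

```text
time_s: 40.95
ee_pos: [0.4951, -0.3361, 0.2326]
eef_rot: [-3.14, -0.001, 1.431]
force: [-0.3, 0.2, -0.1]
grip_width: 0.0471
grip_force: 0.0
```

```bash
python3 - <<'E'
from h import *
both(); wtop(None,.03,.09); rows()
o=[]
for n in ['scene','side']:
    f,z,K,T=cam(n); P=cloud(z,K,T); H,S,V=np.moveaxis(hsv(f),-1,0); o.append(f)
    for m in comps((H>=4)&(H<14)&(S>180)&(P[...,2]>.06)&(P[...,0]<.7)&(P[...,0]>.4),300): p=P[m]; print(n,'guard',rect(p[:,:2]),p[:,2].min().round(3),p[:,2].max().round(3))
    for m in comps((H>20)&(H<32)&(S>140)&(P[...,2]>.01)&(P[...,0]>.7)&(P[...,0]<.8)&(P[...,1]>0),20): print(n,'oil',P[m].mean(0).round(3))
save('final',np.hstack([cv2.resize(x,(400,300)) for x in o]))
E
```

```text
scene 176 [ 0.499  -0.3355  0.0424] 0.0441
scene 190 [ 0.4888 -0.2018  0.0429] 0.0446
scene 199 [ 0.548  -0.1572  0.0426] 0.0442
scene 205 [ 0.6646 -0.1371  0.0342] 0.0357
side 74 [ 0.6567 -0.1324  0.035 ] 0.037
side 264 [ 0.5429 -0.1586  0.0441] 0.0453
side 296 [ 0.4837 -0.2026  0.044 ] 0.0457
side 338 [ 0.4942 -0.3371  0.0443] 0.046
top h 0.0449 px [284.7   3. ] axes [ 7.5 25.5] xy [ 0.5432 -0.1695  0.0449]
top h 0.0449 px [231.6  47.5] axes [30.8 33.4] xy [ 0.4861 -0.2012  0.0449]
top h 0.0448 px [260.4 175. ] axes [26.6 27.4] xy [ 0.4965 -0.3342  0.0448]
at [ 0.495  -0.3362  0.2322] rpy [-1.7988e+02 -7.0000e-02  8.2000e+01] t 41.1 q [-0.66  0.4   1.36 -0.    1.38 -0.52] w 0.0468 F [-0.3 -0.5  0.6]
scene guard (array([516.6, 338.8]), array([ 85.6, 216.1]), 75.8) 0.086 0.173
scene oil [0.762 0.231 0.072]
side oil [0.757 0.838 0.048]
```

View pics/final.png

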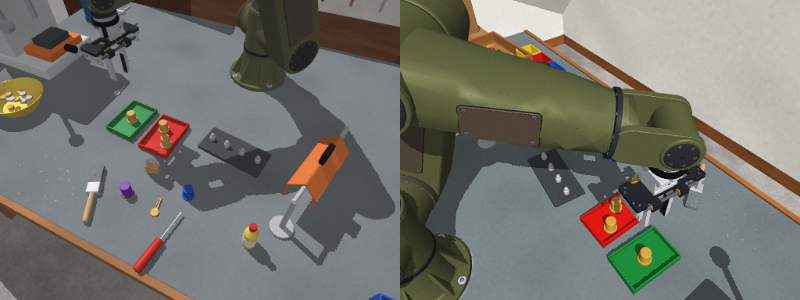

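The final picture (left half) shows the guard on the rail at (317,168), one ferrule in the green tray at (132,117) and two in the red tray at (165,130). The padlock (152,168) and oil bottle (250,235) are where they were.

```bash
python3 -c "
from station import workorder
print(workorder.hand_in())"
```

```text
the job is handed in; nothing more can be done
None
```

The job is done and handed in at about 41 s on the robot's clock, with no verdict returned: the guard hangs astride the rail, all three ferrules found were gauged first, and the one that went home is in the green tray and the two that stopped on the shoulder are in the red.

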